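Close the washed canisters with the lids from the stack

TASK

The four white canisters have been washed and dried, and their wooden lids were left in one stack, the smallest on top. Take the stack apart and close every canister with its own lid, the one that fits it by size, pushed fully home so that it sits flat on the rim. Leave the canisters standing where they are and do not disturb the salt shaker or the egg cup.

Things in the scene. Friction and masses are not known exactly. Their poses are not given: they have to be found in the camera images.
- lid_small_disc (a point): The smallest of four round wooden stopper lids, 32 mm tall: a flat disc 42 mm in diameter and 20 mm thick (its rim is the place to grip), and under it a tapered plug 12 mm deep, 27 mm across at its top and 17 mm at its foot. This point is the centre of the disc: 10 mm below the lid's top face, 22 mm above the foot of the plug. z is up when the lid lies level. In the stack its foot rests on the top of the next larger lid. It is on top of the stack.
- lid_medium_disc (a point): The second smallest of four round wooden stopper lids, 32 mm tall: a flat disc 50 mm in diameter and 20 mm thick (its rim is the place to grip), and under it a tapered plug 12 mm deep, 35 mm across at its top and 25 mm at its foot. This point is the centre of the disc: 10 mm below the lid's top face, 22 mm above the foot of the plug. z is up when the lid lies level. In the stack its foot rests on the top of the next larger lid.
- lid_large_disc (a point): The second largest of four round wooden stopper lids, 32 mm tall: a flat disc 58 mm in diameter and 20 mm thick (its rim is the place to grip), and under it a tapered plug 12 mm deep, 43 mm across at its top and 33 mm at its foot. This point is the centre of the disc: 10 mm below the lid's top face, 22 mm above the foot of the plug. z is up when the lid lies level. In the stack its foot rests on the top of the next larger lid.
- lid_extra_disc (a point): The largest of four round wooden stopper lids, 32 mm tall: a flat disc 66 mm in diameter and 20 mm thick (its rim is the place to grip), and under it a tapered plug 12 mm deep, 51 mm across at its top and 41 mm at its foot. This point is the centre of the disc: 10 mm below the lid's top face, 22 mm above the foot of the plug. z is up when the lid lies level. It is at the bottom of the stack and stands on the worktop.
- canister_small_rim (a point): The smallest of four open, empty, white stoneware canisters: 56 mm tall, a straight neck 38 mm in outer diameter and 22 mm high over a body 50 mm in diameter, mouth 31 mm, wall 3.5 mm, loose on the worktop, mass about 160 g. This point is the centre of the mouth at the height of the rim. Its lid is the 42 mm one; seated, the disc lies flat on the rim, overhanging it by 2 mm all round, with the disc's centre 10 mm above the rim. z is the canister's axis, up.
- canister_medium_rim (a point): The second smallest of four open, empty, white stoneware canisters: 60 mm tall, a straight neck 46 mm in outer diameter and 22 mm high over a body 58 mm in diameter, mouth 39 mm, wall 3.5 mm, loose on the worktop, mass about 232 g. This point is the centre of the mouth at the height of the rim. Its lid is the 50 mm one; seated, the disc lies flat on the rim, overhanging it by 2 mm all round, with the disc's centre 10 mm above the rim. z is the canister's axis, up.
- canister_large_rim (a point): The second largest of four open, empty, white stoneware canisters: 64 mm tall, a straight neck 54 mm in outer diameter and 22 mm high over a body 66 mm in diameter, mouth 47 mm, wall 3.5 mm, loose on the worktop, mass about 304 g. This point is the centre of the mouth at the height of the rim. Its lid is the 58 mm one; seated, the disc lies flat on the rim, overhanging it by 2 mm all round, with the disc's centre 10 mm above the rim. z is the canister's axis, up.
- canister_extra_rim (a point): The largest of four open, empty, white stoneware canisters: 72 mm tall, a straight neck 62 mm in outer diameter and 22 mm high over a body 74 mm in diameter, mouth 55 mm, wall 3.5 mm, loose on the worktop, mass about 376 g. This point is the centre of the mouth at the height of the rim. Its lid is the 66 mm one; seated, the disc lies flat on the rim, overhanging it by 2 mm all round, with the disc's centre 10 mm above the rim. z is the canister's axis, up.
- salt: Bystander: glass salt shaker with a grey top, 44 mm in diameter, 90 mm tall, loose. Origin: centre of its underside.
- cup: Bystander: turned wooden egg cup, 45 mm in diameter, 56 mm tall, loose. Origin: centre of its underside.
Mind the look-alikes: they are no part of the job. Leave any orange look-alike of the part that bears lid_extra_disc alone.

How it is judged:
By the outcome, as a careful person would: the job done as asked, in the order asked, and still so for the second after the job is handed in, with the robot touching nothing.
It also fails if it takes over 104 s, if anything falls off the work surface, if the arm or the gripper's body presses on something with over 40 N, if the wrist force passes 120 N, or if a joint passes its speed limit or range.

ROBOT

A 6-joint arm with a two-finger parallel gripper is mounted at the origin on the work surface; the furniture and walls round the work are solid. World frame = base frame: x ahead of the robot, y to its left, z up, the work surface at z = 0. Lengths are in m, angles in rad, forces in N, time in s.
With the tool pointing down it reaches from about 0.275 to 0.825 m from the base axis. Payload 5.2 kg.
Tool frame: the origin (TCP) lies midway between the tips of the shut fingers; the grasp point (between the pads) lies env.tcp_to_grasp behind it (env.tcp_to_grasp is the distance from the TCP to the grasp point, in m); y points along the fingers, x is the direction in which the jaws open and shut, and the axes are right-handed (so a half turn about y gives the same grasp; the last joint's range is limited). The gripper opens to 93 mm and grips with 3 to 60 N. Pads are 15 mm wide; open, the fingers measure 128 mm over their backs; the gripper's body (75 mm by 188 mm) begins 65 mm behind the grasp point.
Start: joints at [0.956, 0.259, 1.535, -0, 1.348, -0.203], TCP at [0.22, 0.504, 0.219] pointing down, gripper open.
Joint ranges: [-3.14, 3.14], [-0.91, 2.08], [0.19, 2.58], [-1.22, 4.36], [0.22, 2.71], [-3.12, 3.12]. Speed limits (rad/s): [2.57, 2.57, 3.14, 3.14, 3.14, 3.14].

INTERFACE

Orientations are given as a 3x3 rotation matrix whose columns are the frame's x, y, z axes.
In Python, from workcell import env gives the robot as it stands.
- The arm moves only by the tool arm_command, never from a script. Its argument "deltas" is one flat list of numbers, 4 for each row, row after row: the shift along the tool's x, y, z in m, then the turn about the tool's y in rad. In form: [x, y, z, twist, x, y, z, twist, ...]. A call has 1 to 10 rows; each row is the pose to reach, as a shift and turn from the pose measured when the call began, along the tool's axes at that moment; what a row does not reach only later rows make up. A row lasts 1/10 s, in which the tool goes at most 50 mm and 8.59 degrees, less where a joint would pass 70% of its speed; a pose out of reach is approached as far as the arm can. A call with a gripper value outside its range is refused whole. "claw" is the opening, from -1 (shut) to 1 (fully open), so that 0 is half open, set as the call begins (left out, the last holds). The fingers move at their own pace and stop on an object; "force" is the grip in N (left out, the last holds). Time passes only in rows, so rows that repeat a pose let the fingers close. It gives the time, the measured TCP pose, the force and the opening at its end, in the units of the state.
- env.get_state(): the state, without advancing time (a new reading comes with each control period).
- env.read_camera(name): name is "side" or "top"; returns a dict with "img" (400x640x3 uint8, red, green, blue), "K" (3x3 intrinsics, pixels), "R" (3x3) and "t" (3): a world point X has camera coordinates R X + t. Camera axes: x right, y down, z forward; pixel columns grow to the right and rows downward; lengths in m; the calibration is good to about 2 mm. A picture is of the moment at which its call begins. There is no depth.
- env.close_job(): hands the job in, once; it reports no verdict.
Trained networks look in a picture, given as the dict that the camera call returned (one of the last four; its "shot" number tells which), for a name from the list of things; names that differ only in an ending like _2 or _b are one class to them, and where a whole thing is asked for, a point or a joint stands for the part that bears it (a point fixed in the world has none). Each returns a list of dicts, best first, with "p" (0 to 1); they miss things now and then, are a little off and sometimes report something else, mostly with a low value. They report only what shows in the picture. A call takes as long as a camera call. They do not tell look-alikes from the thing itself.
- env.look_for(thing, picture): "rect" ([left, top, right, bottom] in pixels, round what is visible of it).
- env.regions_of(thing, picture): "region" (400x640 bool, what is visible of it) and "rect" ([left, top, right, bottom] in pixels, round what is visible of it).
- env.spot_point(thing, picture): "uv" ([column, row] in pixels: a listed point, or the origin of a listed thing).
The state is a dict: "time_s": time; "joint_positions": joint angles; "qd": joint speeds; "joint_torque": joint torques, N m; "eef_pos": TCP position; "ee_rot": TCP orientation; "ft_force": force on the tool from outside, world axes, zero at the start; "wrist_torque": the same for the moment, N m; "width": finger opening in m.
Only numpy, scipy, OpenCV 4.12 (cv2) and the standard library are available. Lean on these libraries where they do the work, as an engineer would, in place of code of your own. Each camera call takes 0.05 s, during which the arm holds its last target.

## Working session

There is one attempt and no reset: what is moved stays moved. The work goes in short steps, Python scripts to look and compute and a tool call to move; the robot and the scene stay as the last step left them, time stands still between calls to the robot, and variables do not carry over. Pictures are saved under pics/ and viewed, and the job is handed in when it is done.

Besides the shell and the picture viewer there is one more tool, called after "Call:" as name(argument=value, ...) on one line, values as JSON. arm_command: Moves the arm, as the interface text tells. Its arguments: {"type":"object","properties":{"deltas":{"type":"array","items":{"type":"number"}},"claw":{"type":"number"},"force":{"type":"number"}},"required":["deltas"]}

```bash
ls; mkdir -p pics; python3 - <<'E'
from workcell import env
import cv2,numpy as np
s=env.get_state()
print({k:np.round(v,4).tolist() for k,v in s.items()}, env.tcp_to_grasp)
for n in("top","side"):
    c=env.read_camera(n); cv2.imwrite(f"pics/{n}0.png",c["img"][:,:,::-1]); print(n,c["K"].tolist(),np.round(c["R"],4).tolist(),c["t"].tolist())
E
```

```text
pics
{'time_s': 0.0, 'joint_positions': [0.9562, 0.2593, 1.5361, -0.0, 1.348, -0.2028], 'qd': [-0.0022, 0.0001, -0.0005, -0.0004, -0.0005, -0.0002], 'joint_torque': [0.0008, -43.7308, -28.3999, 0.072, 0.0413, -0.0001], 'eef_pos': [0.2198, 0.5036, 0.2178], 'ee_rot': [[0.4002, -0.001, -0.9164], [0.9164, -0.0015, 0.4002], [-0.0018, -1.0, 0.0003]], 'ft_force': [-0.7667, 0.154, -0.8231], 'wrist_torque': [-0.017, 0.0482, 0.0034], 'width': 0.0932} 0.0188
top [[419.19967383383397, 0.0, 317.3313057986095], [0.0, 419.19967383383397, 201.53909954167045], [0.0, 0.0, 1.0]] [[-0.0254, -0.9995, -0.0168], [-0.9812, 0.0281, -0.1909], [0.1913, 0.0116, -0.9815]] [0.09277638412998016, 0.46389179933571384, 1.3130353959781664]
side [[389.81353101960036, 0.0, 316.8174357489079], [0.0, 389.81353101960036, 199.84849517866667], [0.0, 0.0, 1.0]] [[-0.9864, -0.1636, 0.0143], [-0.0994, 0.5253, -0.8451], [0.1307, -0.835, -0.5345]] [0.44622066778365205, 0.07612054490687709, 1.114267634039616]
```

View pics/top0.png

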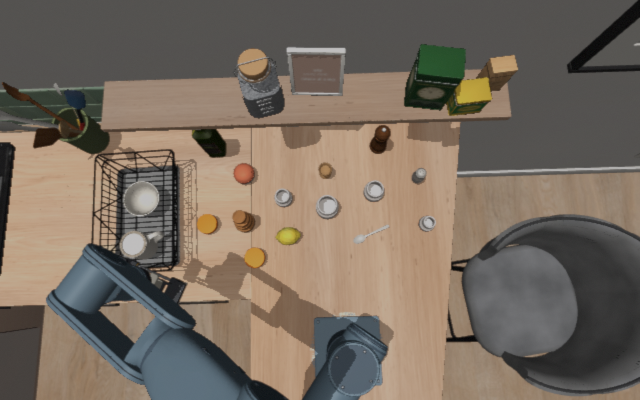

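View pics/side0.png

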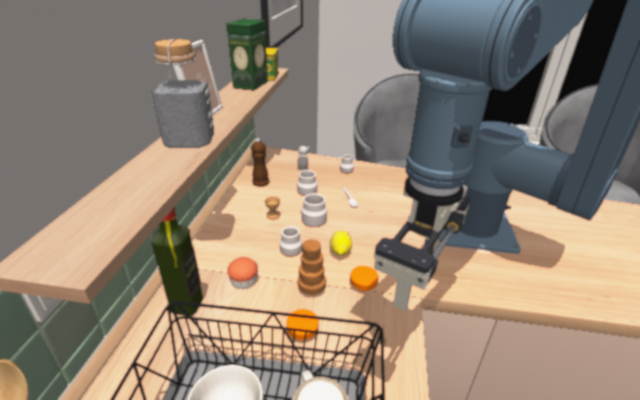

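The top view shows the stack at (243,221), canister mouths at about (284,198), (327,207), (374,191) and (428,223), and orange look-alikes at (207,224) and (255,258). The egg cup is at (325,171) and the salt shaker at (420,175). The side view shows the same layout, with the stack at (312,265).

```bash
cat > h.py <<'E'
import numpy as np,cv2
from workcell import env
L=["lid_small_disc","lid_medium_disc","lid_large_disc","lid_extra_disc"]
C=["canister_small_rim","canister_medium_rim","canister_large_rim","canister_extra_rim"]
def ray(c,uv):
    K,R,t=map(np.array,(c["K"],c["R"],c["t"])); o=-R.T@t
    d=R.T@np.linalg.solve(K,[uv[0],uv[1],1.]); return o,d/np.linalg.norm(d)
def tri(a,ua,b,ub):
    o1,d1=ray(a,ua);o2,d2=ray(b,ub)
    A=np.array([d1,-d2]).T; s=np.linalg.lstsq(A,o2-o1,rcond=None)[0]
    p,q=o1+s[0]*d1,o2+s[1]*d2
    return (p+q)/2,np.linalg.norm(p-q)
def onz(c,uv,z):
    o,d=ray(c,uv); return o+d*(z-o[2])/d[2]
def proj(c,X):
    x=np.array(c["R"])@X+np.array(c["t"]); x=np.array(c["K"])@x; return x[:2]/x[2]
E
python3 - <<'E'
from h import *
a=env.read_camera("top");b=env.read_camera("side")
np.set_printoptions(precision=4,suppress=True)
Z=dict(zip(L+C,[.118,.086,.054,.022,.056,.06,.064,.072]))
for n in L+C+["salt","cup"]:
    A=env.spot_point(n,a)[:3];B=env.spot_point(n,b)[:3]
    print(n,[(np.round(x["uv"],1).tolist(),round(x["p"],2),onz(a,x["uv"],Z.get(n,0))[:2]) for x in A])
    print("   ",[(np.round(x["uv"],1).tolist(),round(x["p"],2),onz(b,x["uv"],Z.get(n,0))[:2]) for x in B])
    for x in A[:2]:
        for y in B[:2]:
            p,e=tri(a,x["uv"],b,y["uv"]); 
            if e<.015: print("    tri",p,round(e,4))
E
```

```text
lid_small_disc [([237.3, 216.3], 0.61, array([0.4132, 0.3248])), ([280.0, 195.0], 0.5, array([0.4759, 0.1937]))]
    [([310.8, 250.8], 0.77, array([0.4124, 0.3295]))]
    tri [0.4134 0.3255 0.1147] 0.0006
lid_medium_disc [([241.7, 217.9], 0.5, array([0.413 , 0.3176]))]
    [([311.3, 260.0], 0.72, array([0.4124, 0.3221]))]
    tri [0.4133 0.3182 0.0826] 0.0004
lid_large_disc [([240.1, 219.7], 0.54, array([0.4124, 0.3289]))]
    [([311.1, 273.4], 0.68, array([0.4113, 0.33  ]))]
    tri [0.412  0.3291 0.0532] 0.0011
lid_extra_disc [([254.5, 257.7], 0.69, array([0.2923, 0.2876])), ([207.6, 222.9], 0.58, array([0.4098, 0.4421])), ([246.7, 220.2], 0.51, array([0.4151, 0.3136]))]
    [([310.7, 279.0], 0.77, array([0.4147, 0.3145])), ([362.5, 282.2], 0.69, array([0.2969, 0.3037])), ([302.5, 321.1], 0.57, array([0.4097, 0.4366]))]
    tri [0.295  0.2897 0.0084] 0.0036
    tri [0.3962 0.415  0.1196] 0.0022
canister_small_rim [([430.1, 221.4], 0.47, array([ 0.3898, -0.2758]))]
    [([346.6, 155.1], 0.6, array([ 0.3935, -0.2795]))]
    tri [ 0.3914 -0.2754  0.0577] 0.0036
canister_medium_rim [([
[... 215 characters left out ...]
26, 0.3393]))]
    tri [ 0.4914 -0.1077  0.0651] 0.0
canister_extra_rim [([328.7, 205.5], 0.9, array([0.4472, 0.0442])), ([237.2, 216.9], 0.71, array([0.4188, 0.3346]))]
    [([316.0, 201.3], 0.83, array([0.4453, 0.0628]))]
    tri [0.4489 0.044  0.0599] 0.0012
    tri [0.4005 0.3033 0.2263] 0.0133
salt [([417.6, 176.6], 0.56, array([ 0.5511, -0.2599]))]
    [([303.1, 168.9], 0.74, array([ 0.5441, -0.253 ]))]
    tri [ 0.5488 -0.2608 -0.0036] 0.0063
cup [([327.0, 176.1], 0.58, array([0.562 , 0.0457]))]
    [([275.6, 218.2], 0.78, array([0.5635, 0.0634])), ([344.1, 154.2], 0.4, array([ 0.4123, -0.4021])), ([311.6, 246.3], 0.2, array([0.4379, 0.1713]))]
    tri [ 0.567   0.0457 -0.0131] 0.0032
```

```bash
python3 - <<'E'
from h import *
for n,(x0,y0,x1,y1) in (("top",(180,120,460,280)),("side",(200,120,400,340))):
    c=env.read_camera(n)["img"][y0:y1,x0:x1,::-1]
    f=2.7
    cv2.imwrite(f"pics/{n}1.png",cv2.resize(c,None,fx=f,fy=f,interpolation=cv2.INTER_CUBIC))
E
```

```text
(no output)
```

View pics/top1.png

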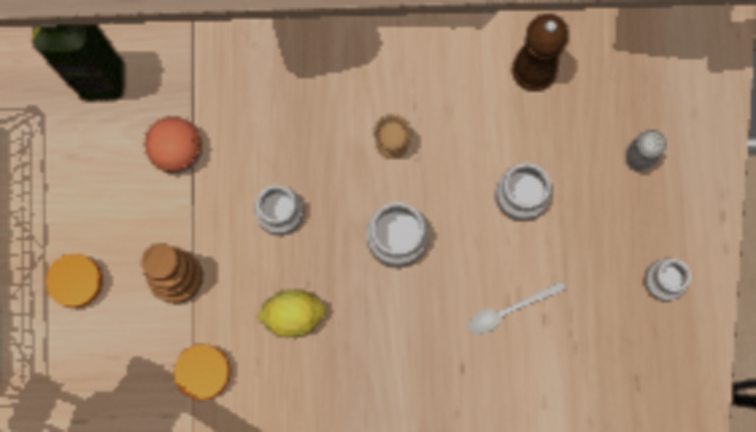

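View pics/side1.png

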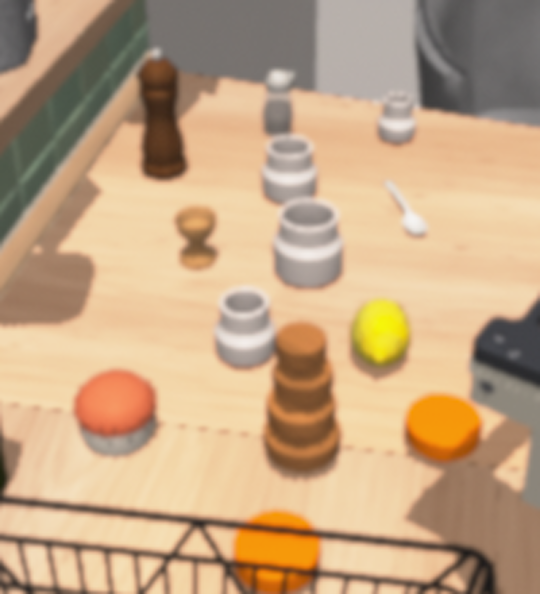

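The zoomed views agree with the sizes: extra canister in the middle at (327,207), medium left, large right-centre and small far right. The network points scatter by about 3 px, so I'll refine by fitting silhouettes.

```bash
cat >> h.py <<'E'
from scipy.optimize import minimize
S=4
def circ(x,y,z,r,n=48):
    a=np.linspace(0,2*np.pi,n,endpoint=False); return np.c_[x+r*np.cos(a),y+r*np.sin(a),z+0*a]
def projN(c,X):
    x=X@np.array(c["R"]).T+np.array(c["t"]); x=x@np.array(c["K"]).T; return x[:,:2]/x[:,2:]
def cylmask(c,cyls,box):
    x0,y0,x1,y1=box; m=np.zeros(((y1-y0)*S,(x1-x0)*S),np.uint8)
    for (x,y,za,zb,r) in cyls:
        p=np.r_[projN(c,circ(x,y,za,r)),projN(c,circ(x,y,zb,r))]
        p=((p+.5-[x0,y0])*S-.5)
        cv2.fillConvexPoly(m,np.round(cv2.convexHull(p.astype(np.float32))*16).astype(np.int32),1,shift=4)
    return cv2.resize(m.astype(np.float32),(x1-x0,y1-y0),interpolation=cv2.INTER_AREA)
def fit(c,model,mask,p0,box):
    x0,y0,x1,y1=box; M=mask[y0:y1,x0:x1].astype(np.float32)
    f=lambda p:np.abs(cylmask(c,model(p),box)-M).sum()
    r=min((minimize(f,np.array(p0)+d,method="Nelder-Mead",options=dict(initial_simplex=np.array(p0)+d+np.array([[0,0],[.008,0],[0,.008]]))) for d in ([0,0],[.004,-.004],[-.004,.004])),key=lambda r:r.fun)
    return r.x,r.fun,M.sum()
CAN=dict(canister_small_rim=(.056,.038,.050,(.390,-.276)),canister_medium_rim=(.060,.046,.058,(.474,.188)),canister_large_rim=(.064,.054,.066,(.491,-.108)),canister_extra_rim=(.072,.062,.074,(.446,.048)))
def canmodel(h,dn,db): return lambda p:[(p[0],p[1],0,h-.022,db/2),(p[0],p[1],h-.022,h,dn/2)]
def boxof(c,cy,pad=8):
    P=np.concatenate([np.r_[projN(c,circ(x,y,za,r)),projN(c,circ(x,y,zb,r))] for x,y,za,zb,r in cy])
    a=P.min(0)-pad;b=P.max(0)+pad; return int(a[0]),int(a[1]),int(b[0]),int(b[1])
E
python3 - <<'E'
from h import *
np.set_printoptions(precision=4,suppress=True)
for n in("top","side"):
    c=env.read_camera(n); im=c["img"]; hsv=cv2.cvtColor(im,cv2.COLOR_RGB2HSV)
    for k,(h,dn,db,p0) in CAN.items():
        mdl=canmodel(h,dn,db); box=boxof(c,mdl(p0))
        low=(hsv[...,1]<45)&(hsv[...,2]>70)
        # keep largest component in box
        m=np.zeros(low.shape,np.uint8); x0,y0,x1,y1=box; m[y0:y1,x0:x1]=low[y0:y1,x0:x1]
        nc,lab,st,_=cv2.connectedComponentsWithStats(m); j=1+np.argmax(st[1:,4]); mm=lab==j
        p,e,s=fit(c,mdl,mm,p0,box); print(n,k,"color",p,round(e,1),s)
        for r in env.regions_of(k,c)[:3]:
            R=r["rect"]; u=proj(c,np.array([*p0,h]))
            if R[0]-5<u[0]<R[2]+5 and R[1]-5<u[1]<R[3]+5:
                p,e,s=fit(c,mdl,r["region"],p0,box); print("     net",round(r["p"],2),p,round(e,1),s)
E
```

```text
top canister_small_rim color [ 0.3905 -0.2744] 29.5 206.0
     net 0.57 [ 0.3897 -0.273 ] 25.8 211.0
top canister_medium_rim color [0.4898 0.1943] 35.0 251.0
     net 0.71 [0.488  0.1935] 26.2 265.0
top canister_large_rim color [ 0.5021 -0.1064] 42.1 334.0
     net 0.68 [ 0.5039 -0.1043] 72.6 302.0
top canister_extra_rim color [0.4531 0.0501] 41.1 422.0
     net 0.86 [0.4516 0.0498] 46.7 417.0
side canister_small_rim color [ 0.3923 -0.357 ] 281.9 484.0
     net 0.77 [ 0.3918 -0.28  ] 32.5 215.0
side canister_medium_rim color [0.4924 0.1862] 108.2 498.0
     net 0.64 [0.4908 0.1918] 56.4 561.0
side canister_large_rim color [ 0.4969 -0.0919] 306.1 641.0
     net 0.7 [ 0.5048 -0.1141] 65.9 417.0
side canister_extra_rim color [0.4557 0.0392] 255.1 834.0
     net 0.72 [0.4548 0.0471] 34.0 757.0
```

```bash
cat > st.py <<'E'
from h import *
np.set_printoptions(precision=4,suppress=True)
D=[(.042,.027,.017),(.050,.035,.025),(.058,.043,.033),(.066,.051,.041)]
def lidcyls(i,x,y,z0): # z0 foot
    d=D[i]; return [(x,y,z0+.012,z0+.032,d[0]/2),(x,y,z0+.006,z0+.012,d[1]/2),(x,y,z0,z0+.006,(d[1]+d[2])/4)]
E
python3 - <<'E'
from st import *
cs=[];
for n in("top","side"):
    c=env.read_camera(n)
    hsv=cv2.cvtColor(c["img"],cv2.COLOR_RGB2HSV)
    p0=(.412,.322)
    full=lambda p:sum([lidcyls(i,p[0],p[1],.032*(3-i)) for i in range(4)],[])
    box=boxof(c,full(p0),10)
    x0,y0,x1,y1=box
    m=((hsv[...,1]>120)&(hsv[...,0]<14)).astype(np.uint8); mm=np.zeros_like(m); mm[y0:y1,x0:x1]=m[y0:y1,x0:x1]
    nc,lab,st,_=cv2.connectedComponentsWithStats(mm); mm=lab==1+np.argmax(st[1:,4])
    cv2.imwrite(f"pics/m_{n}.png",cv2.resize(np.hstack([c["img"][y0:y1,x0:x1,::-1],np.repeat(mm[y0:y1,x0:x1,None]*255,3,2).astype(np.uint8)]),None,fx=4,fy=4,interpolation=cv2.INTER_NEAREST))
    print(n,fit(c,full,mm,p0,box))
    cs.append((c,mm,box))
    for i in range(4):
        for r in env.regions_of(L[i],c)[:3]:
            mdl=lambda p:lidcyls(i,p[0],p[1],.032*(3-i))
            R=r["rect"]; u=proj(c,np.array([*p0,.032*(3-i)+.02]))
            if R[0]-3<u[0]<R[2]+3 and R[1]-3<u[1]<R[3]+3:
                print(L[i],round(r["p"],2),np.round(R,1),fit(c,mdl,r["region"],p0,box))
def cost(q):
    e=0
    cy=sum([lidcyls(i,q[2*i],q[2*i+1],.032*(3-i)) for i in range(4)],[])
    for c,mm,b in cs:
        e+=np.abs(cylmask(c,cy,b)-mm[b[1]:b[3],b[0]:b[2]]).sum()
    return e
from scipy.optimize import minimize
best=minimize(cost,np.tile([.413,.322],4),method="Powell",options=dict(xtol=1e-4))
print(best.x.reshape(4,2),best.fun)
for n in("side",):
    pass
E
```

```text
top (array([0.4062, 0.301 ]), np.float64(264.0625), np.float32(137.0))
lid_small_disc 0.68 [229.9 212.4 248.  224.6] (array([0.4129, 0.3197]), np.float64(22.1875), np.float32(156.0))
lid_large_disc 0.61 [239.8 218.4 252.7 230.9] (array([0.4   , 0.3021]), np.float64(238.5), np.float32(48.0))
side (array([0.4135, 0.3183]), np.float64(156.8125), np.float32(1161.0))
lid_small_disc 0.84 [300.  240.1 319.8 260. ] (array([0.4149, 0.316 ]), np.float64(59.875), np.float32(285.0))
lid_medium_disc 0.61 [299.3 254.1 321.9 270.2] (array([0.4134, 0.3183]), np.float64(166.6875), np.float32(276.0))
lid_large_disc 0.79 [298.6 266.5 327.5 283.2] (array([0.4145, 0.3186]), np.float64(235.125), np.float32(315.0))
lid_extra_disc 0.63 [297.4 274.8 326.4 295.8] (array([0.4131, 0.319 ]), np.float64(322.875), np.float32(343.0))
[[0.4123 0.3211]
 [0.4121 0.3216]
 [0.4126 0.3205]
 [0.4134 0.318 ]] 416.5625
```

```bash
python3 - <<'E'
from st import *
P=dict(canister_small_rim=(.391,-.276),canister_medium_rim=(.490,.193),canister_large_rim=(.5035,-.108),canister_extra_rim=(.453,.049))
for n,(x0,y0,x1,y1) in (("top",(200,150,450,260)),("side",(265,130,365,305))):
    c=env.read_camera(n);f=6 if n=="side" else 3.2
    f=3.2
    im=cv2.resize(c["img"][y0:y1,x0:x1,::-1],None,fx=f,fy=f,interpolation=cv2.INTER_CUBIC)
    def dr(pts,col):
        p=((projN(c,pts)+.5-[x0,y0])*f-.5); cv2.polylines(im,[np.round(p*8).astype(np.int32)],True,col,1,cv2.LINE_AA,3)
    for k,(x,y) in P.items():
        h,dn,db,_=CAN[k]; dr(circ(x,y,h,dn/2),(0,0,255)); dr(circ(x,y,h,dn/2-.0035),(0,255,0)); dr(circ(x,y,0,db/2),(255,0,0))
    for i in range(4): dr(circ(.413,.319,.128-.032*i,D[i][0]/2),(0,255,255))
    cv2.imwrite(f"pics/o_{n}.png",im)
E
```

```text
(no output)
```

View pics/o_top.png

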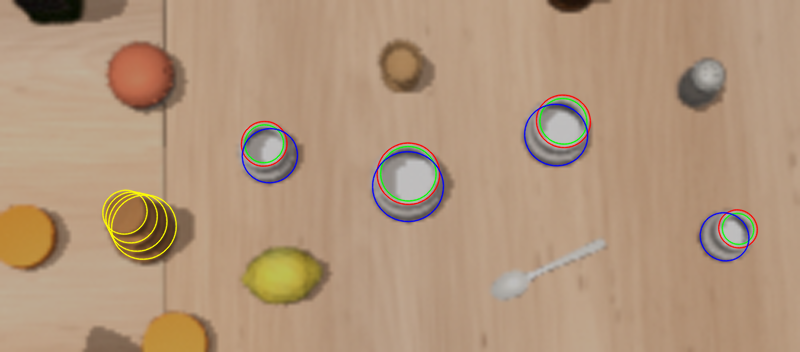

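View pics/o_side.png

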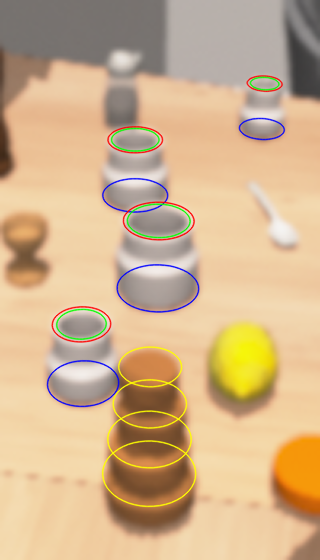

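```bash
python3 - <<'E'
from st import *
P=dict(canister_small_rim=(.391,-.276),canister_medium_rim=(.490,.193),canister_large_rim=(.5035,-.108),canister_extra_rim=(.453,.049))
tiles=[]
for n in ("top","side"):
    c=env.read_camera(n);row=[]
    for k in list(P)+["st"]:
        x,y=P.get(k,(.413,.319)); z=.03 if k!="st" else .07
        u=proj(c,np.array([x,y,z])); w=14 if n=="top" else 22
        x0,y0=int(u[0])-w,int(u[1])-w; f=300/(2*w)/1.9
        def mk(draw):
            im=cv2.resize(c["img"][y0:y0+2*w,x0:x0+2*w,::-1],(158,158),interpolation=cv2.INTER_CUBIC); f=158/(2*w)
            def dr(pts,col):
                p=((projN(c,pts)+.5-[x0,y0])*f-.5); cv2.polylines(im,[np.round(p*8).astype(np.int32)],True,col,1,cv2.LINE_AA,3)
            if draw:
                if k in P:
                    h,dn,db,_=CAN[k]; dr(circ(x,y,h,dn/2),(0,0,255)); dr(circ(x,y,h,dn/2-.0035),(0,255,0)); dr(circ(x,y,0,db/2),(255,0,0))
                else:
                    for i in range(4): dr(circ(.413,.319,.128-.032*i,D[i][0]/2),(0,255,255))
            return im
        row.append(np.vstack([mk(0),mk(1)]))
    tiles.append(np.hstack(row))
cv2.imwrite("pics/z.png",np.vstack(tiles)[:, :790]); print(np.vstack(tiles).shape)
E
```

```text
(632, 790, 3)
```

View pics/z.png

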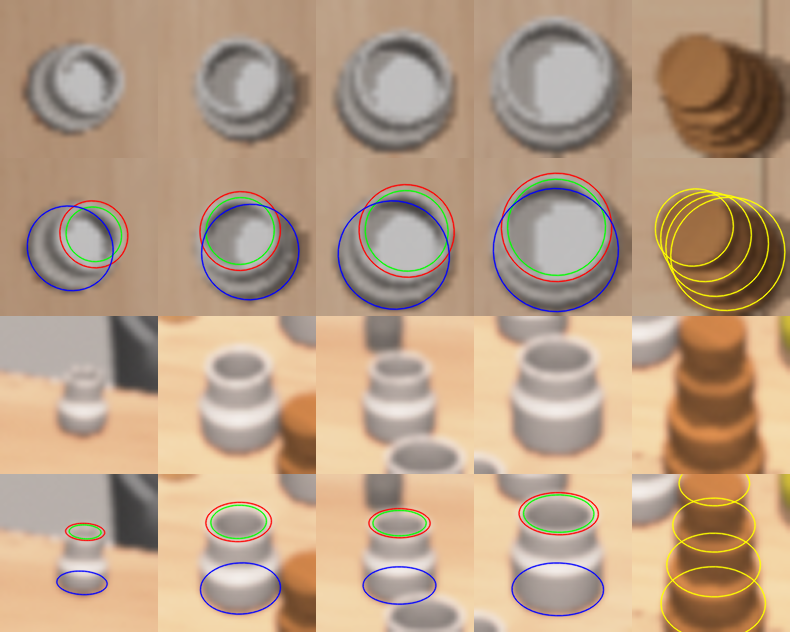

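The overlay sits about 1 px high in the top view because the masks lose the shaded edge. I'll refit on the bright rim rings and disc edges.

```bash
cat >> st.py <<'E'
def samp(c,g,pts):
    p=projN(c,pts).astype(np.float32); return cv2.remap(g,p[:,0][None],p[:,1][None],cv2.INTER_CUBIC)[0]
def ringscore(c,g,x,y,h,r):
    s=lambda rr:samp(c,g,circ(x,y,h,rr,72)).mean()
    return s(r-.00175)-.5*s(r-.006)-.5*s(r+.003)
E
python3 - <<'E'
from st import *
P=dict(canister_small_rim=(.389,-.276),canister_medium_rim=(.488,.193),canister_large_rim=(.5,-.108),canister_extra_rim=(.45,.049))
cams=[env.read_camera(n) for n in("top","side")]
gs=[cv2.cvtColor(c["img"],cv2.COLOR_RGB2GRAY).astype(np.float32) for c in cams]
for k,p0 in P.items():
    h,dn,db,_=CAN[k]
    def go(idx):
        f=lambda p:-sum(ringscore(cams[i],gs[i],p[0],p[1],h,dn/2) for i in idx)
        G=[(f((p0[0]+a,p0[1]+b)),p0[0]+a,p0[1]+b) for a in np.arange(-.01,.0101,.001) for b in np.arange(-.01,.0101,.001)]
        b=min(G); return b
    print(k,*[np.round(go(i),4) for i in ([0],[1],[0,1])])
# stack discs: bright top face vs outside, small top disc via top view; use red-ness
for i in range(4):
    z=.128-.032*i; r=D[i][0]/2; p0=(.41,.319); R=[]
    for c in cams:
        g=c["img"][...,2].astype(np.float32)  # blue: wood low, table higher
        hs=cv2.cvtColor(c["img"],cv2.COLOR_RGB2GRAY).astype(np.float32)
        def sc(p):
            if c is cams[0]:
                a=np.linspace(0,2*np.pi,72,endpoint=False)
                return -np.mean(samp(c,g,circ(*p,z,r+.002,72))-samp(c,g,circ(*p,z,r-.002,72)))
            # side: lower front edge of top face: visible far/near rim brightness drop across edge
            return -np.mean(np.abs(samp(c,hs,circ(*p,z,r+.0015,72))-samp(c,hs,circ(*p,z,r-.0015,72))))
        G=[(sc((p0[0]+a,p0[1]+b)),p0[0]+a,p0[1]+b) for a in np.arange(-.01,.0101,.001) for b in np.arange(-.01,.0101,.001)]
        R.append(np.round(min(G),4))
    print(L[i],*R)
E
```

```text
canister_small_rim [-28.6572   0.39    -0.274 ] [-4.6    0.392 -0.272] [-32.5632   0.39    -0.274 ]
canister_medium_rim [-28.5827   0.489    0.195 ] [-20.2779   0.49     0.195 ] [-48.4343   0.489    0.195 ]
canister_large_rim [-25.9827   0.502   -0.106 ] [-10.269   0.503  -0.104] [-35.6184   0.502   -0.105 ]
canister_extra_rim [-26.1862   0.453    0.05  ] [-15.2569   0.453    0.051 ] [-40.8903   0.453    0.051 ]
lid_small_disc [-26.1792   0.41     0.317 ] [-20.8742   0.414    0.322 ]
lid_medium_disc [-24.1145   0.414    0.322 ] [-23.2469   0.41     0.329 ]
lid_large_disc [-24.7686   0.415    0.325 ] [-23.6544   0.413    0.325 ]
lid_extra_disc [-34.7526   0.408    0.319 ] [-21.59    0.412   0.324]
```

```bash
cat > go.py <<'E'
import sys,numpy as np
from workcell import env
s=env.get_state(); p=np.array(s["eef_pos"]); R=np.array(s["ee_rot"])
def rel(X,Y,Z):
    return np.round(R.T@(np.array([X,Y,Z])-p),4)
if __name__=="__main__":
    print("t",round(s["time_s"],2),"pos",np.round(p,4),"w",round(s["width"],4),"ft",np.round(s["ft_force"],1),"x",np.round(R[:,0],3),"yaxis",np.round(R[:,1],3),"q",np.round(s["joint_positions"],2))
    for a in sys.argv[1:]:
        print(a,rel(*map(float,a.split(','))))
E
python3 go.py .4125,.32,.19 .4125,.32,.0992
```

```text
t 2.6 pos [0.2201 0.504  0.2186] w 0.0933 ft [1.  0.9 0. ] x [ 0.4    0.916 -0.   ] yaxis [-0. -0. -1.] q [ 0.96  0.26  1.53 -0.    1.35 -0.2 ]
.4125,.32,.19 [-0.0917  0.0287 -0.2499]
.4125,.32,.0992 [-0.0917  0.1195 -0.2499]
```

Call:
arm_command(deltas=[-0.011,0.003,-0.031,0,-0.023,0.007,-0.062,0,-0.034,0.011,-0.094,0,-0.046,0.014,-0.125,0,-0.057,0.018,-0.156,0,-0.069,0.022,-0.187,0,-0.08,0.025,-0.219,0,-0.092,0.028,-0.25,0,-0.092,0.028,-0.25,0], claw=1, force=25)

```text
time_s: 3.5
eef_pos: [0.415, 0.3171, 0.1902]
ee_rot: [[0.404, 0.001, -0.915], [0.915, -0.001, 0.404], [-0.001, -1.0, -0.001]]
ft_force: [-0.1, 0.5, -0.6]
width: 0.0931
```

```bash
python3 go.py .4125,.32,.0992; python3 - <<'E'
from h import *
for n,(x0,y0,x1,y1) in (("top",(180,150,340,280)),("side",(200,120,440,340))):
    c=env.read_camera(n)["img"][y0:y1,x0:x1,::-1]
    cv2.imwrite(f"pics/{n}2.png",cv2.resize(c,None,fx=2.5,fy=2.5,interpolation=cv2.INTER_CUBIC))
E
```

```text
t 3.5 pos [0.415  0.3171 0.1902] w 0.0931 ft [-0.1  0.5 -0.6] x [ 0.404  0.915 -0.001] yaxis [ 0.001 -0.001 -1.   ] q [ 0.44  0.23  1.64 -0.    1.27 -0.71]
.4125,.32,.0992 [0.0017 0.091  0.0035]
```

View pics/side2.png

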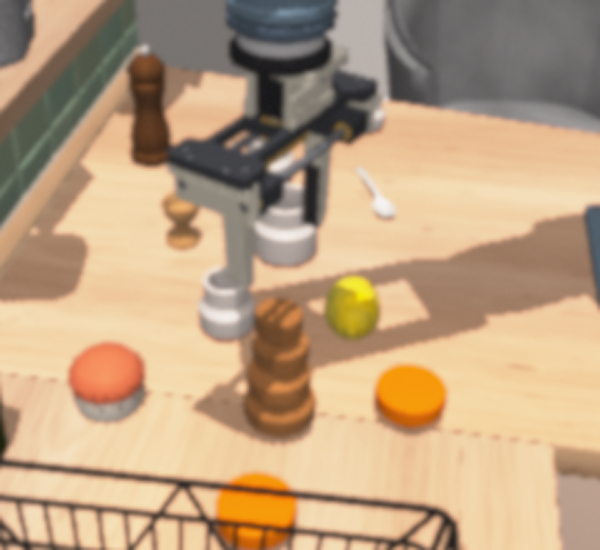

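View pics/top2.png

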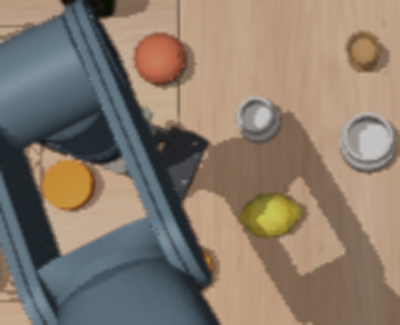

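The side view shows the open gripper above the stack, with both fingers straddling it. The top view is blocked by the arm. I'll descend now.

Call:
arm_command(deltas=[0.002,0.015,0.003,0,0.002,0.03,0.003,0,0.002,0.045,0.003,0,0.002,0.06,0.003,0,0.002,0.075,0.003,0,0.002,0.085,0.003,0,0.002,0.09,0.003,0,0.002,0.09,0.003,0])

```text
time_s: 4.4
eef_pos: [0.4099, 0.3227, 0.1002]
ee_rot: [[0.401, -0.002, -0.916], [0.916, -0.0, 0.401], [-0.001, -1.0, 0.001]]
ft_force: [-1.3, 0.2, -0.2]
width: 0.0932
```

```bash
python3 go.py .4125,.32,.0992; python3 - <<'E'
from h import *
for n,(x0,y0,x1,y1) in (("side",(220,150,400,310)),):
    c=env.read_camera(n)["img"][y0:y1,x0:x1,::-1]
    cv2.imwrite(f"pics/{n}3.png",cv2.resize(c,None,fx=3.5,fy=3.5,interpolation=cv2.INTER_CUBIC))
E
```

```text
t 4.4 pos [0.4099 0.3227 0.1002] w 0.0932 ft [-1.3  0.2 -0.2] x [ 0.401  0.916 -0.001] yaxis [-0.002 -0.    -1.   ] q [ 0.45  0.32  1.76  0.    1.06 -0.71]
.4125,.32,.0992 [-0.0014  0.0009 -0.0035]
```

View pics/side3.png

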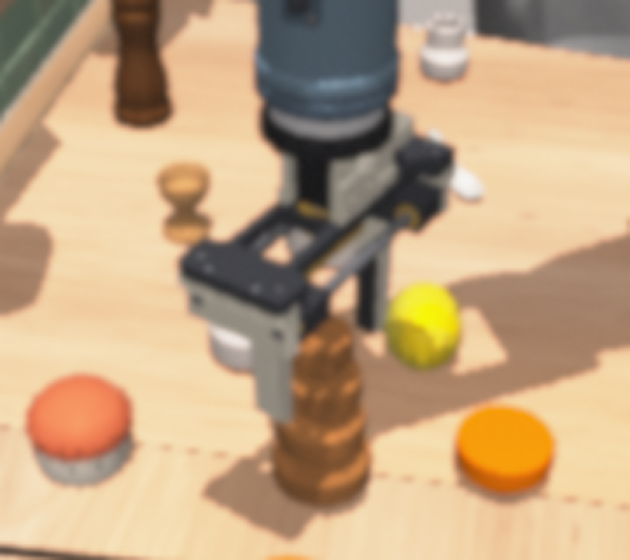

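```bash
python3 - <<'E'
from h import *
for i in range(6):
    env.read_camera("side"); print(np.round(env.get_state()["eef_pos"],4))
E
python3 go.py .4125,.32,.0992
```

```text
[0.4108 0.3228 0.1011]
[0.411  0.3228 0.1012]
[0.4111 0.3227 0.1013]
[0.411  0.3226 0.1012]
[0.411  0.3225 0.1011]
[0.4109 0.3225 0.101 ]
t 4.75 pos [0.4109 0.3225 0.101 ] w 0.0931 ft [-0.5 -0.7  0.2] x [0.402 0.916 0.001] yaxis [ 0.     0.001 -1.   ] q [ 0.45  0.32  1.76  0.    1.06 -0.71]
.4125,.32,.0992 [-0.0016  0.0018 -0.0024]
```

Call:
arm_command(deltas=[-0.001,0.001,-0.001,0,-0.002,0.002,-0.002,0,-0.002,0.002,-0.002,0,-0.002,0.002,-0.002,0])

```text
time_s: 5.15
eef_pos: [0.412, 0.3197, 0.099]
ee_rot: [[0.403, 0.0, -0.915], [0.915, 0.001, 0.403], [0.001, -1.0, 0.0]]
ft_force: [-0.9, -0.2, 0.3]
width: 0.0931
```

Call:
arm_command(deltas=[0,0,0,0,0,0,0,0,0,0,0,0,0,0,0,0,0,0,0,0,0,0,0,0], claw=-1, force=25)

```text
time_s: 5.75
eef_pos: [0.412, 0.3197, 0.099]
ee_rot: [[0.403, 0.0, -0.915], [0.915, 0.001, 0.403], [0.001, -1.0, 0.0]]
ft_force: [-0.7, -0.4, -0.2]
width: 0.0495
```

```bash
python3 go.py .4125,.32,.18
```

```text
t 5.75 pos [0.412  0.3197 0.099 ] w 0.0495 ft [-0.7 -0.4 -0.2] x [0.403 0.915 0.001] yaxis [ 0.     0.001 -1.   ] q [ 0.45  0.32  1.77  0.    1.05 -0.71]
.4125,.32,.18 [ 0.0005 -0.081  -0.0004]
```

Call:
arm_command(deltas=[0,0,0,0,0,0,0,0,0,0,0,0])

```text
time_s: 6.05
eef_pos: [0.4119, 0.3197, 0.099]
ee_rot: [[0.403, 0.0, -0.915], [0.915, 0.001, 0.403], [0.001, -1.0, 0.0]]
ft_force: [0.3, -0.2, 0.3]
width: 0.0414
```

Call:
arm_command(deltas=[0,-0.01,0,0,0,-0.03,0,0,0,-0.05,0,0,0,-0.07,0,0,0,-0.07,0,0])

```text
time_s: 6.55
eef_pos: [0.4138, 0.3206, 0.1723]
ee_rot: [[0.402, 0.006, -0.915], [0.915, 0.003, 0.402], [0.005, -1.0, -0.004]]
ft_force: [0.3, 1.0, 0.3]
width: 0.0413
```

```bash
cat > look.py <<'E'
import sys
from h import *
nm=sys.argv[1]; rows=[]
for n,b in (("side",sys.argv[2]),("top",sys.argv[3])):
    x0,y0,x1,y1=map(int,b.split(','))
    c=env.read_camera(n)["img"][y0:y1,x0:x1,::-1]; f=380/(y1-y0); f=min(f,390/(x1-x0))
    im=cv2.resize(c,None,fx=f,fy=f,interpolation=cv2.INTER_CUBIC)
    o=np.zeros((380,390,3),np.uint8); o[:im.shape[0],:im.shape[1]]=im[:380,:390]; rows.append(o)
cv2.imwrite(f"pics/{nm}.png",np.hstack(rows))
E
python3 look.py a1 260,160,380,300 180,140,320,280; python3 go.py .4125,.32,.19
```

```text
t 6.65 pos [0.4121 0.3198 0.1693] w 0.0409 ft [ 0.1 -0.5 -0.4] x [0.402 0.915 0.001] yaxis [ 0.001  0.001 -1.   ] q [ 0.45  0.25  1.68  0.    1.22 -0.71]
.4125,.32,.19 [ 0.0004 -0.0207 -0.0003]
```

View pics/a1.png

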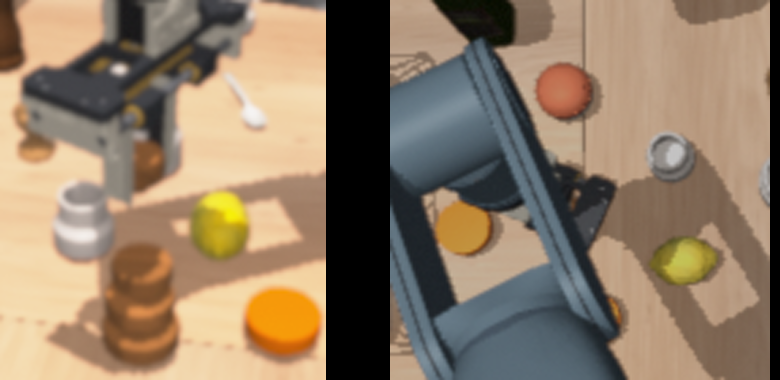

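The small lid is held with width 0.041. The three remaining lids still stand straight at (140,300) in the side panel.

Call:
arm_command(deltas=[-0.02,-0.01,-0.008,0,-0.055,-0.02,-0.022,0,-0.09,-0.02,-0.036,0,-0.125,-0.02,-0.05,0,-0.16,-0.02,-0.063,0,-0.195,-0.02,-0.077,0,-0.23,-0.02,-0.091,0,-0.265,-0.02,-0.105,0,-0.3,-0.02,-0.119,0,-0.335,-0.02,-0.133,0])

```text
time_s: 7.65
eef_pos: [0.3979, -0.0416, 0.1878]
ee_rot: [[0.403, -0.001, -0.915], [0.915, 0.002, 0.403], [0.001, -1.0, 0.001]]
ft_force: [0.6, -0.1, -0.7]
width: 0.041
```

```bash
python3 go.py .390,-.274,.19
```

```text
t 7.65 pos [ 0.3979 -0.0416  0.1878] w 0.041 ft [ 0.6 -0.1 -0.7] x [0.403 0.915 0.001] yaxis [-0.001  0.002 -1.   ] q [-0.39  0.01  1.91  0.    1.23 -1.54]
.390,-.274,.19 [-0.2159 -0.0027 -0.0863]
```

Call:
arm_command(deltas=[-0.03,-0.001,-0.012,0,-0.065,-0.002,-0.026,0,-0.1,-0.003,-0.04,0,-0.135,-0.003,-0.054,0,-0.17,-0.003,-0.068,0,-0.2,-0.003,-0.08,0,-0.216,-0.003,-0.086,0,-0.216,-0.003,-0.086,0,-0.216,-0.003,-0.086,0])

```text
time_s: 8.55
eef_pos: [0.3892, -0.2728, 0.1895]
ee_rot: [[0.403, -0.002, -0.915], [0.915, 0.004, 0.403], [0.003, -1.0, 0.004]]
ft_force: [-0.3, 0.7, -0.8]
width: 0.0412
```

```bash
python3 look.py a2 280,80,420,200 350,130,490,290; python3 go.py .390,-.274,.0572 .39,-.274,.07
```

```text
t 8.65 pos [ 0.3895 -0.2724  0.19  ] w 0.0411 ft [-0.1 -0.3  0.1] x [0.401 0.916 0.002] yaxis [-0.001  0.003 -1.   ] q [-0.85  0.15  1.75  0.    1.25 -2.  ]
.390,-.274,.0572 [-0.0016  0.1328 -0.0014]
.39,-.274,.07 [-0.0016  0.12   -0.0014]
```

View pics/a2.png

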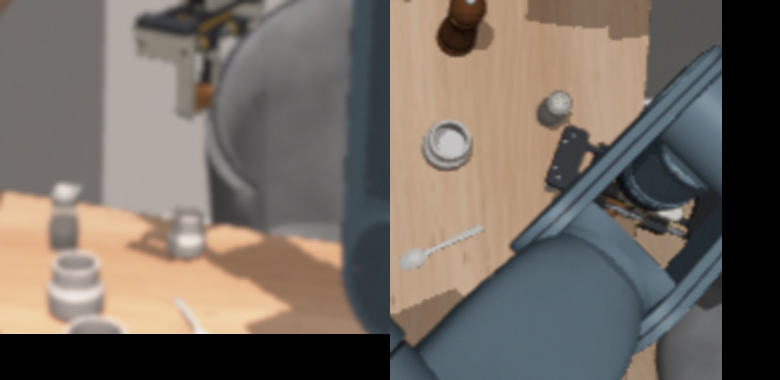

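Call:
arm_command(deltas=[-0.002,0.02,-0.001,0,-0.002,0.045,-0.001,0,-0.002,0.07,-0.001,0,-0.002,0.095,-0.001,0,-0.002,0.11,-0.001,0,-0.002,0.116,-0.001,0,-0.002,0.116,-0.001,0])

```text
time_s: 9.35
eef_pos: [0.3894, -0.2729, 0.0736]
ee_rot: [[0.4, -0.002, -0.916], [0.916, 0.004, 0.4], [0.003, -1.0, 0.004]]
ft_force: [-0.4, -0.3, -0.4]
width: 0.041
```

```bash
python3 look.py a3 315,115,375,175 350,130,490,290; python3 go.py .390,-.274,.0462 .39,-.274,.06
```

```text
t 9.45 pos [ 0.3901 -0.2741  0.0748] w 0.0413 ft [-0.3  0.3  0.1] x [0.401 0.916 0.002] yaxis [-0.001  0.002 -1.   ] q [-0.85  0.28  1.9   0.    0.96 -2.01]
.390,-.274,.0462 [0.     0.0286 0.0001]
.39,-.274,.06 [0.0001 0.0148 0.0001]
```

View pics/a3.png

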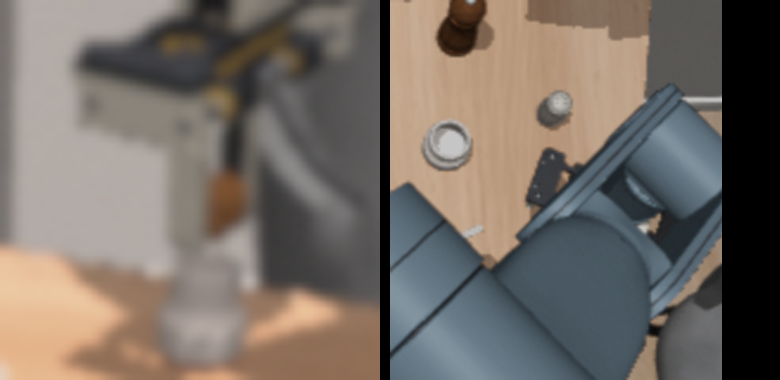

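In the side view the lid's right edge is at (245,190), which puts its axis at about column 209. The canister neck is centred at about 207, so they're aligned and I'm lowering it.

Call:
arm_command(deltas=[0,0.006,0,0,0,0.012,0,0,0,0.017,0,0,0,0.021,0,0,0,0.023,0,0,0,0.023,0,0])

```text
time_s: 10.05
eef_pos: [0.3898, -0.2739, 0.0514]
ee_rot: [[0.401, -0.001, -0.916], [0.916, 0.003, 0.401], [0.002, -1.0, 0.002]]
ft_force: [-0.4, -0.5, 0.6]
width: 0.0411
```

```bash
python3 look.py a4 315,115,375,175 350,130,490,290; python3 go.py .390,-.274,.0462 .39,-.274,.06
```

```text
t 10.15 pos [ 0.3901 -0.2742  0.0518] w 0.0412 ft [-0.3 -0.1 -1.1] x [0.401 0.916 0.002] yaxis [-0.001  0.002 -1.   ] q [-0.85  0.32  1.92  0.    0.91 -2.01]
.390,-.274,.0462 [0.0001 0.0056 0.0001]
.39,-.274,.06 [ 0.0001 -0.0082  0.0001]
```

View pics/a4.png

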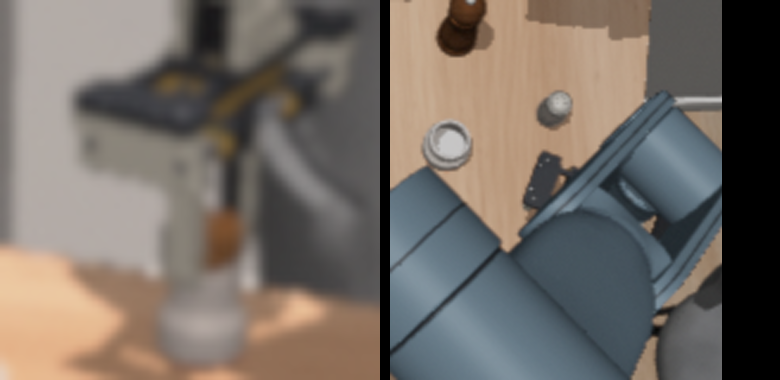

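Foot of the plug is about 7 mm inside with no contact force. I'll push it home.

Call:
arm_command(deltas=[0,0.002,0,0,0,0.003,0,0,0,0.004,0,0,0,0.005,0,0,0,0.006,0,0,0,0.006,0,0])

```text
time_s: 10.75
eef_pos: [0.3903, -0.2743, 0.0469]
ee_rot: [[0.401, 0.0, -0.916], [0.916, 0.002, 0.401], [0.001, -1.0, 0.001]]
ft_force: [-2.7, 2.5, 11.6]
width: 0.0413
```

```bash
python3 go.py .390,-.274,.0462
```

```text
t 10.75 pos [ 0.3903 -0.2743  0.0469] w 0.0413 ft [-2.7  2.5 11.6] x [0.401 0.916 0.001] yaxis [ 0.     0.002 -1.   ] q [-0.85  0.33  1.92  0.    0.89 -2.01]
.390,-.274,.0462 [0.0002 0.0007 0.0004]
```

Call:
arm_command(deltas=[0,0,0,0,0,0,0,0,0,0,0,0,0,0,0,0], claw=0.5)

```text
time_s: 11.15
eef_pos: [0.3903, -0.2743, 0.0467]
ee_rot: [[0.401, -0.0, -0.916], [0.916, 0.002, 0.401], [0.002, -1.0, 0.001]]
ft_force: [0.1, -0.2, 0.5]
width: 0.0677
```

Call:
arm_command(deltas=[0,-0.01,0,0,0,-0.03,0,0,0,-0.055,0,0,0,-0.085,0,0,0,-0.115,0,0,0.02,-0.125,0.008,0,0.06,-0.125,0.024,0,0.1,-0.125,0.04,0,0.14,-0.125,0.056,0,0.18,-0.125,0.072,0])

```text
time_s: 12.15
eef_pos: [0.3962, -0.0793, 0.1728]
ee_rot: [[0.401, 0.001, -0.916], [0.916, 0.001, 0.401], [0.002, -1.0, -0.0]]
ft_force: [-0.3, -0.1, 0.5]
width: 0.07
```

```bash
python3 look.py a5 315,115,375,175 350,130,490,290; python3 go.py .4125,.32,.165
```

```text
t 12.25 pos [ 0.3955 -0.0762  0.1726] w 0.0698 ft [-0.8  0.1  0.8] x [0.396 0.918 0.003] yaxis [-0.     0.004 -1.   ] q [-0.47  0.03  1.93  0.    1.19 -1.64]
.4125,.32,.165 [0.3705 0.009  0.1413]
```

View pics/a5.png

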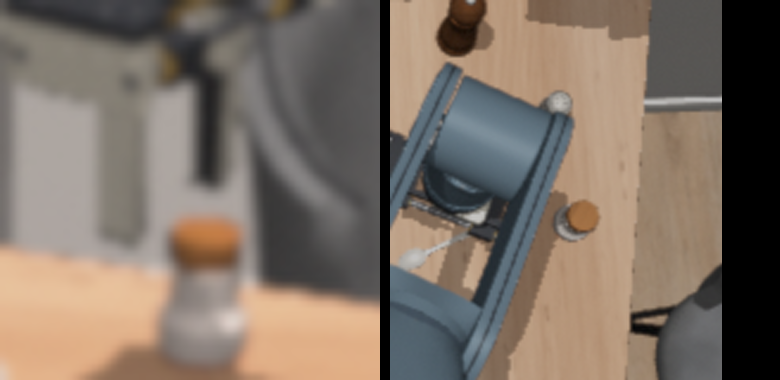

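Both views show the small lid flat on its canister. The stack is in clear view now, so I'll re-measure it.

```bash
cat > lf.py <<'E'
from st import *
import sys
i=int(sys.argv[1]); p0=(.4125,.32); z=.032*(4-i)
tiles=[]
for n in("top","side"):
    c=env.read_camera(n); im=c["img"].astype(np.float32); r=D[i][0]/2
    # top-face brightness edge over all colour channels: inside minus outside, robust
    red=im[...,0]-im[...,2]   # wood-ness
    g=im.mean(2)
    def sc(p,dz=0):
        a=samp(c,g,circ(*p,z,r-.002,90)); b=samp(c,g,circ(*p,z,r+.002,90)); a2=samp(c,red,circ(*p,z,r-.002,90)); b2=samp(c,red,circ(*p,z,r+.002,90))
        return np.mean(np.minimum(np.abs(a-b)+np.abs(a2-b2),60))
    G=sorted([(-sc((p0[0]+a,p0[1]+b)),p0[0]+a,p0[1]+b) for a in np.arange(-.012,.0121,.001) for b in np.arange(-.012,.0121,.001)])
    print(n,np.round(np.mean(G[:5],0),4),np.round(G[0],4))
    for q in env.spot_point(L[i],c)[:3]: print("  spot",round(q["p"],2),np.round(onz(c,q["uv"],z-.01),4))
    for q in env.regions_of(L[i],c)[:2]:
        mdl=lambda p:lidcyls(i,p[0],p[1],.032*(3-i)); print("  reg",round(q["p"],2),fit(c,mdl,q["region"],p0,boxof(c,mdl(p0),8)))
    q=G[0][1:]; u=proj(c,np.array([*p0,z-.02])); w=18; x0,y0=int(u[0])-w,int(u[1])-w
    raw=cv2.resize(c["img"][y0:y0+2*w,x0:x0+2*w,::-1],(380,380),interpolation=cv2.INTER_CUBIC);f=380/(2*w)
    p=((projN(c,circ(*q,z,r))+.5-[x0,y0])*f-.5); cv2.polylines(raw,[np.round(p*8).astype(np.int32)],True,(0,255,255),1,cv2.LINE_AA,3)
    p=((projN(c,circ(*p0,z,r))+.5-[x0,y0])*f-.5); cv2.polylines(raw,[np.round(p*8).astype(np.int32)],True,(255,0,0),1,cv2.LINE_AA,3)
    tiles.append(raw)
cv2.imwrite(f"pics/lf{sys.argv[2] if len(sys.argv)>2 else i}.png",np.hstack(tiles))
E
python3 lf.py 1
```

```text
top [-48.6879   0.4103   0.3188] [-49.4949   0.4095   0.319 ]
  spot 0.63 [0.4151 0.3129 0.086 ]
  reg 0.66 (array([0.4115, 0.3207]), np.float64(42.5), np.float32(186.0))
side [-46.6174   0.4115   0.322 ] [-47.2826   0.4115   0.322 ]
  spot 0.77 [0.4108 0.3211 0.086 ]
  reg 0.82 (array([0.4135, 0.3184]), np.float64(35.1875), np.float32(412.0))
```

View pics/lf1.png

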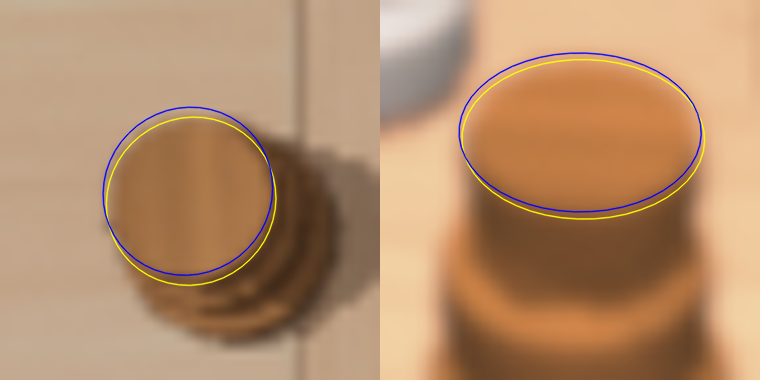

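The yellow rings fit the disc in both views: (0.4095, 0.319) from the top and (0.4115, 0.322) from the side. I'll use (0.411, 0.320).

Call:
arm_command(deltas=[0.025,0,0.01,0,0.06,0,0.023,0,0.1,0,0.038,0,0.14,0,0.054,0,0.18,0,0.069,0,0.22,0,0.084,0,0.26,0,0.1,0,0.3,0,0.115,0,0.335,0,0.129,0,0.36,0,0.138,0], claw=0.8)

```text
time_s: 13.55
eef_pos: [0.416, 0.3044, 0.1725]
ee_rot: [[0.403, -0.0, -0.915], [0.915, 0.002, 0.403], [0.001, -1.0, 0.001]]
ft_force: [0.2, -0.0, 0.1]
width: 0.0836
```

```bash
python3 go.py .411,.32,.1 .411,.32,.0672
```

```text
t 13.55 pos [0.416  0.3044 0.1725] w 0.0836 ft [ 0.2 -0.   0.1] x [0.403 0.915 0.001] yaxis [-0.     0.002 -1.   ] q [ 0.41  0.23  1.69  0.    1.22 -0.74]
.411,.32,.1 [0.0122 0.0725 0.0108]
.411,.32,.0672 [0.0121 0.1053 0.0108]
```

Call:
arm_command(deltas=[0.006,0.005,0.006,0,0.012,0.015,0.011,0,0.012,0.035,0.011,0,0.012,0.055,0.011,0,0.012,0.075,0.011,0,0.012,0.09,0.011,0,0.012,0.1,0.011,0,0.012,0.104,0.011,0,0.012,0.105,0.011,0,0.012,0.105,0.011,0])

```text
time_s: 14.55
eef_pos: [0.4112, 0.3198, 0.0679]
ee_rot: [[0.404, 0.001, -0.915], [0.915, 0.002, 0.404], [0.002, -1.0, 0.0]]
ft_force: [-0.8, -0.1, -0.4]
width: 0.0835
```

```bash
python3 look.py a6 260,160,380,300 180,140,320,280;python3 go.py .411,.32,.0672
```

```text
t 14.65 pos [0.4113 0.3201 0.0682] w 0.0839 ft [-0.5  0.  -0. ] x [0.403 0.915 0.002] yaxis [ 0.001  0.002 -1.   ] q [ 0.45  0.36  1.8   0.    0.98 -0.71]
.411,.32,.0672 [-0.0002  0.001   0.0002]
```

View pics/a6.png

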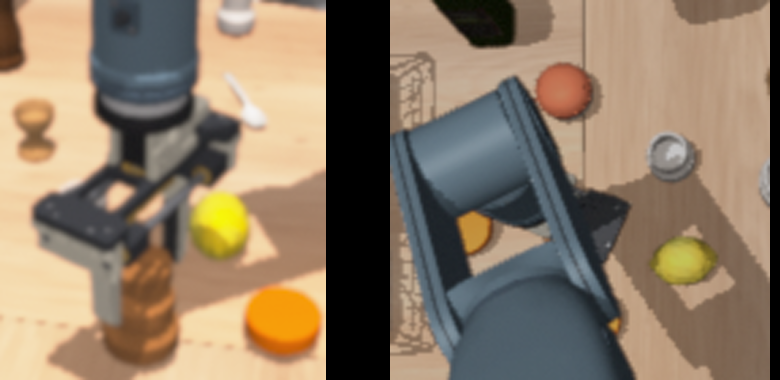

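The gripper straddles the medium lid, with fingers at about (110,290) and (172,230) in the side panel. Closing.

Call:
arm_command(deltas=[0,0.001,0,0,0,0.001,0,0,0,0.001,0,0,0,0.001,0,0,0,0.001,0,0,0,0.001,0,0,0,0.001,0,0], claw=-1)

```text
time_s: 15.35
eef_pos: [0.4113, 0.3202, 0.0672]
ee_rot: [[0.403, 0.001, -0.915], [0.915, 0.002, 0.403], [0.002, -1.0, -0.0]]
ft_force: [-0.6, -0.3, 0.6]
width: 0.049
```

```bash
python3 go.py .489,.195,.15
```

```text
t 15.35 pos [0.4113 0.3202 0.0672] w 0.049 ft [-0.6 -0.3  0.6] x [0.403 0.915 0.002] yaxis [ 0.001  0.002 -1.   ] q [ 0.45  0.36  1.8   0.    0.98 -0.71]
.489,.195,.15 [-0.083  -0.0829 -0.1216]
```

Call:
arm_command(deltas=[0,-0.01,0,0,0,-0.03,0,0,0,-0.055,0,0,0,-0.078,0,0,-0.012,-0.083,-0.018,0,-0.035,-0.083,-0.052,0,-0.06,-0.083,-0.088,0,-0.077,-0.083,-0.113,0,-0.083,-0.083,-0.122,0,-0.083,-0.083,-0.122,0])

```text
time_s: 16.35
eef_pos: [0.49, 0.1939, 0.1504]
ee_rot: [[0.406, 0.002, -0.914], [0.914, 0.002, 0.406], [0.003, -1.0, -0.0]]
ft_force: [0.4, 0.6, -0.1]
width: 0.0493
```

```bash
python3 look.py a7 245,180,345,300 180,140,320,280;python3 go.py .489,.195,.078
```

```text
t 16.45 pos [0.4887 0.1955 0.1502] w 0.049 ft [ 0.5  0.1 -0.1] x [0.403 0.915 0.003] yaxis [ 0.001  0.003 -1.   ] q [ 0.17  0.27  1.69  0.    1.18 -0.99]
.489,.195,.078 [-0.0006  0.0722 -0.0005]
```

View pics/a7.png

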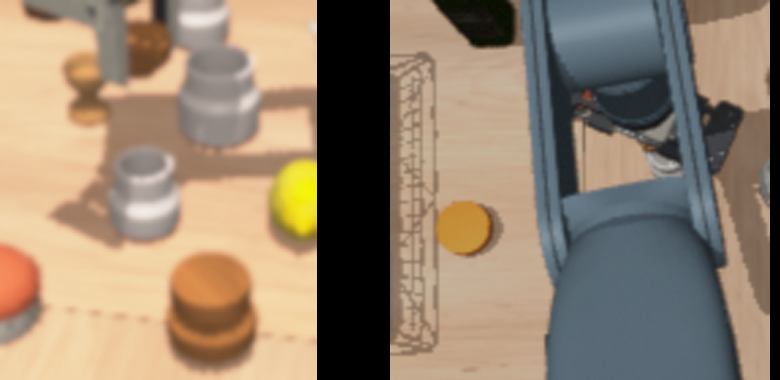

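The lid is in the gripper and the last two lids still stand straight at (210,300). I'm descending over the medium canister at (143,200).

Call:
arm_command(deltas=[0,0.015,0,0,0,0.035,0,0,0,0.055,0,0,0,0.068,0,0,0,0.072,0,0,0,0.072,0,0])

```text
time_s: 17.05
eef_pos: [0.4878, 0.1968, 0.0779]
ee_rot: [[0.402, -0.001, -0.916], [0.916, 0.003, 0.402], [0.002, -1.0, 0.002]]
ft_force: [0.5, 0.1, -0.3]
width: 0.0492
```

```bash
python3 look.py a8 260,190,320,260 180,140,320,280;python3 go.py .489,.195,.05
```

```text
t 17.15 pos [0.489  0.1965 0.0789] w 0.0493 ft [-0.2  0.1  0.3] x [0.402 0.915 0.003] yaxis [ 0.002  0.003 -1.   ] q [ 0.17  0.35  1.78  0.    1.01 -0.99]
.489,.195,.05 [-0.0014  0.0289 -0.0006]
```

View pics/a8.png

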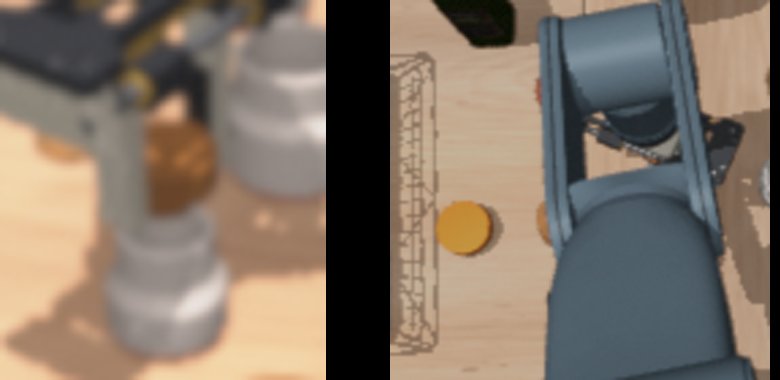

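The lid's right edge is at column 217, giving an axis at about 166. The canister centre is at about 167, so they're aligned and I'm lowering it.

Call:
arm_command(deltas=[-0.001,0.006,-0.0005,0,-0.001,0.012,-0.0005,0,-0.001,0.017,-0.0005,0,-0.001,0.021,-0.0005,0,-0.001,0.024,-0.0005,0,-0.001,0.026,-0.0005,0,-0.001,0.028,-0.0005,0,-0.001,0.029,-0.0005,0,-0.001,0.029,-0.0005,0])

```text
time_s: 18.05
eef_pos: [0.4892, 0.1954, 0.0511]
ee_rot: [[0.402, 0.002, -0.916], [0.916, 0.003, 0.402], [0.004, -1.0, -0.001]]
ft_force: [-4.1, -1.6, 10.1]
width: 0.0495
```

```bash
python3 look.py a9 260,190,320,260 180,140,320,280;python3 go.py .489,.195,.0505
```

```text
t 18.15 pos [0.4892 0.1954 0.0512] w 0.0493 ft [-2.9 -1.1 10.4] x [0.402 0.916 0.004] yaxis [ 0.002  0.003 -1.   ] q [ 0.17  0.39  1.8   0.    0.94 -0.99]
.489,.195,.0505 [-0.0005  0.0007  0.    ]
```

View pics/a9.png

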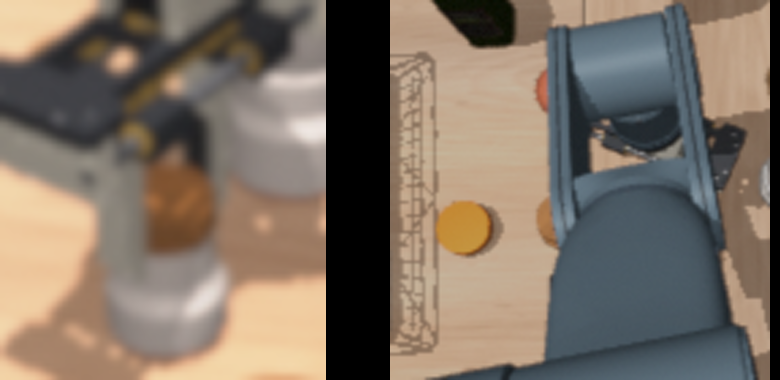

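Seated height matches the expected 0.0512. Releasing.

Call:
arm_command(deltas=[0,0,0,0,0,0,0,0,0,0,0,0,0,0,0,0], claw=0.6)

```text
time_s: 18.55
eef_pos: [0.4892, 0.1954, 0.0509]
ee_rot: [[0.402, 0.002, -0.916], [0.916, 0.003, 0.402], [0.004, -1.0, -0.001]]
ft_force: [-0.8, -0.1, 0.3]
width: 0.0732
```

Call:
arm_command(deltas=[0,-0.01,0,0,0,-0.03,0,0,0,-0.055,0,0,0,-0.08,0,0,0,-0.1,0,0,-0.03,-0.1,-0.005,0,-0.07,-0.1,-0.015,0,-0.11,-0.1,-0.025,0,-0.15,-0.1,-0.035,0,-0.19,-0.1,-0.045,0])

```text
time_s: 19.55
eef_pos: [0.4534, 0.0017, 0.1511]
ee_rot: [[0.402, 0.003, -0.916], [0.916, 0.003, 0.402], [0.004, -1.0, -0.002]]
ft_force: [0.8, 0.2, 0.1]
width: 0.0745
```

```bash
python3 lf.py 2; python3 look.py a10 245,180,345,300 180,140,320,280;python3 go.py .411,.32,.1
```

```text
top [-48.4429   0.4113   0.3204] [-49.6003   0.4115   0.32  ]
  spot 0.74 [0.412  0.3251 0.054 ]
  reg 0.21 (array([0.3185, 0.3305]), np.float64(63.0), np.float32(63.0))
side [-51.984    0.4129   0.3228] [-52.5746   0.4125   0.323 ]
  spot 0.95 [0.4087 0.3147 0.054 ]
  reg 0.72 (array([0.4144, 0.3192]), np.float64(39.625), np.float32(511.0))
t 19.95 pos [0.4538 0.0043 0.1504] w 0.0746 ft [-1.1  0.8  0.2] x [0.401 0.916 0.004] yaxis [ 0.002  0.003 -1.   ] q [-0.24  0.15  1.86  0.    1.14 -1.4 ]
.411,.32,.1 [0.2719 0.0514 0.1657]
```

View pics/lf2.png

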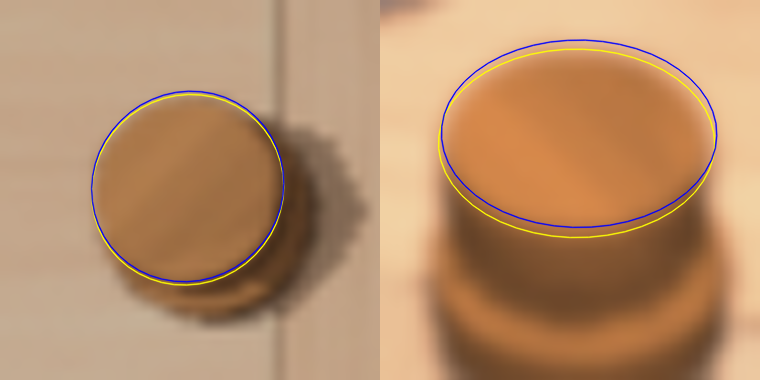

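View pics/a10.png

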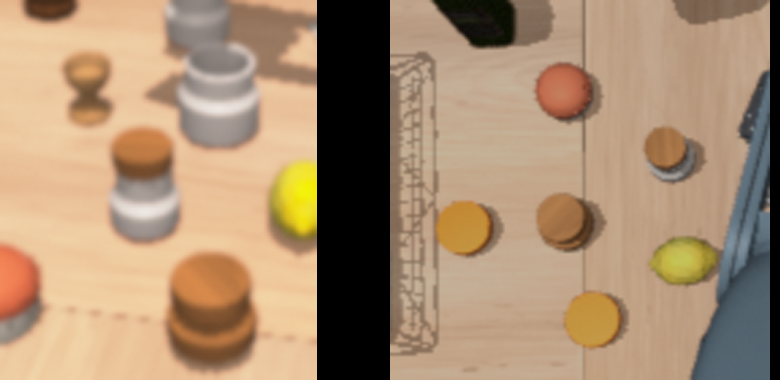

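The medium lid sits flat on its canister at (143,150). The large lid fits at (0.4115, 0.320) from the top and (0.4125, 0.323) from the side, so I'll use (0.412, 0.321).

Call:
arm_command(deltas=[0.02,0,0.012,0,0.055,0,0.033,0,0.095,0,0.057,0,0.135,0,0.082,0,0.175,0,0.106,0,0.215,0,0.13,0,0.25,0,0.151,0,0.273,0,0.165,0,0.273,0.01,0.165,0,0.273,0.03,0.165,0], claw=1)

```text
time_s: 20.95
eef_pos: [0.4121, 0.3226, 0.1218]
ee_rot: [[0.397, 0.005, -0.918], [0.918, 0.004, 0.397], [0.006, -1.0, -0.003]]
ft_force: [0.5, -0.3, -0.1]
width: 0.0928
```

```bash
python3 go.py .412,.321,.0352
```

```text
t 20.95 pos [0.4121 0.3226 0.1218] w 0.0928 ft [ 0.5 -0.3 -0.1] x [0.397 0.918 0.006] yaxis [ 0.005  0.004 -1.   ] q [ 0.45  0.29  1.74  0.    1.1  -0.71]
.412,.321,.0352 [-0.002   0.0866 -0.0003]
```

Call:
arm_command(deltas=[-0.002,0.015,0,0,-0.002,0.035,0,0,-0.002,0.055,0,0,-0.002,0.072,0,0,-0.002,0.082,0,0,-0.002,0.086,0,0,-0.002,0.086,0,0,-0.002,0.086,0,0])

```text
time_s: 21.75
eef_pos: [0.4121, 0.3213, 0.0364]
ee_rot: [[0.396, 0.006, -0.918], [0.918, 0.005, 0.396], [0.006, -1.0, -0.003]]
ft_force: [-0.2, -0.2, 0.9]
width: 0.0929
```

```bash
python3 look.py a11 260,160,380,300 180,140,320,280;python3 go.py .412,.321,.0352
```

```text
t 21.85 pos [0.4123 0.3214 0.0366] w 0.0929 ft [ 0.1 -0.4  0.6] x [0.397 0.918 0.007] yaxis [ 0.006  0.005 -1.   ] q [ 0.45  0.4   1.83  0.    0.9  -0.72]
.412,.321,.0352 [-0.0005  0.0014  0.0001]
```

View pics/a11.png

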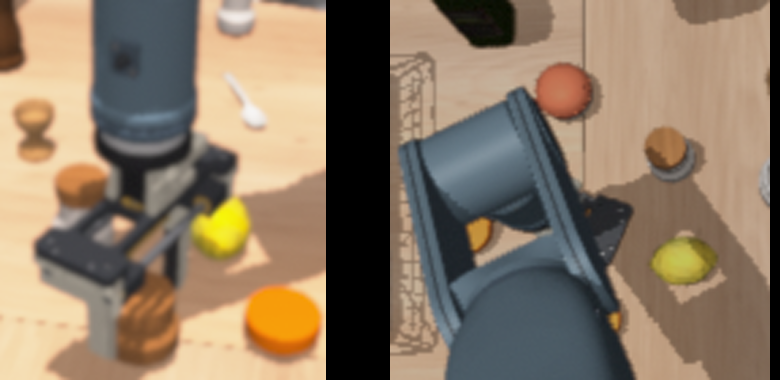

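Call:
arm_command(deltas=[0,0.001,0,0,0,0.001,0,0,0,0.001,0,0,0,0.001,0,0,0,0.001,0,0,0,0.001,0,0,0,0.001,0,0], claw=-1)

```text
time_s: 22.55
eef_pos: [0.4123, 0.3214, 0.0356]
ee_rot: [[0.396, 0.006, -0.918], [0.918, 0.005, 0.396], [0.007, -1.0, -0.004]]
ft_force: [0.5, -0.4, 1.0]
width: 0.0574
```

```bash
python3 go.py .412,.321,.15 .502,-.105,.15
```

```text
t 22.55 pos [0.4123 0.3214 0.0356] w 0.0574 ft [ 0.5 -0.4  1. ] x [0.396 0.918 0.007] yaxis [ 0.006  0.005 -1.   ] q [ 0.45  0.4   1.83  0.    0.9  -0.72]
.412,.321,.15 [ 0.0003 -0.1144 -0.0003]
.502,-.105,.15 [-0.3551 -0.1158 -0.2518]
```

Call:
arm_command(deltas=[0,-0.01,0,0,0,-0.03,0,0,0,-0.055,0,0,0,-0.085,0,0,0,-0.108,0,0,-0.02,-0.115,-0.014,0,-0.05,-0.115,-0.035,0,-0.085,-0.115,-0.06,0,-0.12,-0.115,-0.085,0,-0.155,-0.115,-0.11,0])

```text
time_s: 23.55
eef_pos: [0.4512, 0.1335, 0.1508]
ee_rot: [[0.396, 0.007, -0.918], [0.918, 0.005, 0.396], [0.007, -1.0, -0.005]]
ft_force: [0.9, 0.0, -0.9]
width: 0.0576
```

```bash
python3 go.py .502,-.105,.15
```

```text
t 23.55 pos [0.4512 0.1335 0.1508] w 0.0576 ft [ 0.9  0.  -0.9] x [0.396 0.918 0.007] yaxis [ 0.007  0.005 -1.   ] q [ 0.05  0.17  1.83  0.    1.14 -1.12]
.502,-.105,.15 [-0.1989 -0.     -0.1411]
```

Call:
arm_command(deltas=[-0.03,0,-0.021,0,-0.06,0,-0.043,0,-0.095,0,-0.067,0,-0.13,0,-0.092,0,-0.165,0,-0.117,0,-0.19,0,-0.135,0,-0.199,0,-0.141,0,-0.199,0,-0.141,0,-0.199,0,-0.141,0])

```text
time_s: 24.45
eef_pos: [0.5014, -0.1039, 0.15]
ee_rot: [[0.396, 0.007, -0.918], [0.918, 0.006, 0.396], [0.008, -1.0, -0.004]]
ft_force: [-0.2, 0.2, -1.4]
width: 0.0572
```

```bash
python3 look.py a12 260,120,360,220 310,130,450,270;python3 go.py .502,-.105,.083
```

```text
t 24.55 pos [ 0.5014 -0.1034  0.1501] w 0.0572 ft [-0.2  0.7 -0.8] x [0.394 0.919 0.008] yaxis [ 0.007  0.006 -1.   ] q [-0.43  0.25  1.73  0.01  1.16 -1.6 ]
.502,-.105,.083 [-0.0018  0.0671 -0.0009]
```

View pics/a12.png

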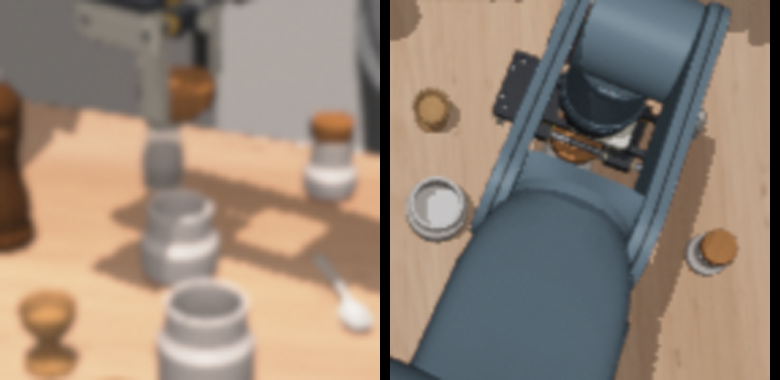

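Call:
arm_command(deltas=[-0.002,0.015,-0.001,0,-0.002,0.035,-0.001,0,-0.002,0.055,-0.001,0,-0.002,0.067,-0.001,0,-0.002,0.07,-0.001,0,-0.002,0.07,-0.001,0])

```text
time_s: 25.15
eef_pos: [0.502, -0.1046, 0.08]
ee_rot: [[0.394, 0.006, -0.919], [0.919, 0.006, 0.394], [0.008, -1.0, -0.004]]
ft_force: [0.6, 0.4, -0.6]
width: 0.0572
```

```bash
python3 look.py a13 280,135,340,205 310,130,450,270;python3 go.py .502,-.105,.0545
```

```text
t 25.25 pos [ 0.5027 -0.1052  0.0809] w 0.0574 ft [ 0.2  0.2 -0.4] x [0.394 0.919 0.008] yaxis [ 0.008  0.005 -1.   ] q [-0.43  0.33  1.81  0.01  1.   -1.6 ]
.502,-.105,.0545 [-0.0003  0.0264  0.0009]
```

View pics/a13.png

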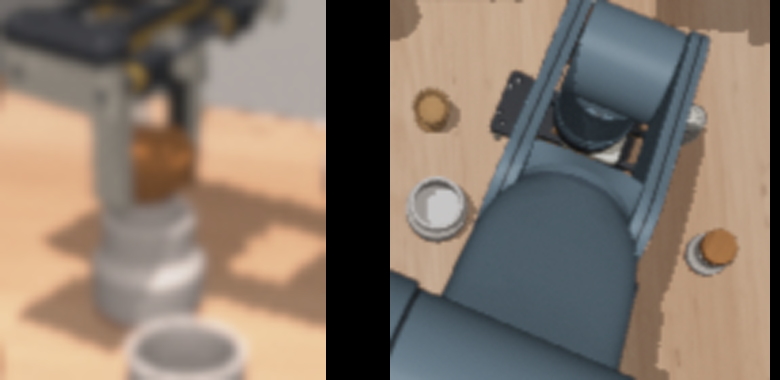

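The lid's right edge is at column 195, giving an axis at about 147. The canister centre is at about 149, so they're aligned.

Call:
arm_command(deltas=[0,0.006,0,0,0,0.012,0,0,0,0.016,0,0,0,0.019,0,0,0,0.022,0,0,0,0.024,0,0,0,0.026,0,0,0,0.027,0,0,0,0.027,0,0])

```text
time_s: 26.15
eef_pos: [0.5031, -0.1052, 0.0555]
ee_rot: [[0.394, 0.009, -0.919], [0.919, 0.004, 0.394], [0.008, -1.0, -0.006]]
ft_force: [-4.9, 1.7, 14.7]
width: 0.0575
```

```bash
python3 go.py .502,-.105,.0545; python3 look.py a14 280,135,340,205 310,130,450,270
```

```text
t 26.15 pos [ 0.5031 -0.1052  0.0555] w 0.0575 ft [-4.9  1.7 14.7] x [0.394 0.919 0.008] yaxis [ 0.009  0.004 -1.   ] q [-0.43  0.36  1.84  0.01  0.94 -1.6 ]
.502,-.105,.0545 [-0.0003  0.001   0.001 ]
```

View pics/a14.png

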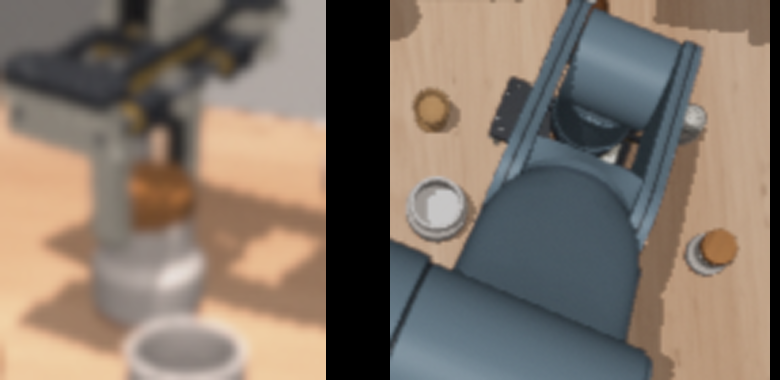

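Contact is at 0.0555 (0.0552 expected) with 15 N, so it's seated. Releasing.

Call:
arm_command(deltas=[0,0,0,0,0,0,0,0,0,0,0,0,0,0,0,0], claw=0.8)

```text
time_s: 26.65
eef_pos: [0.503, -0.1052, 0.0553]
ee_rot: [[0.394, 0.009, -0.919], [0.919, 0.004, 0.394], [0.008, -1.0, -0.006]]
ft_force: [-0.2, -0.4, -0.4]
width: 0.0825
```

Call:
arm_command(deltas=[0,-0.01,0,0,0,-0.03,0,0,0,-0.055,0,0,0,-0.08,0,0,0,-0.095,0,0,0.02,-0.095,0.014,0,0.05,-0.095,0.035,0,0.085,-0.095,0.06,0,0.12,-0.095,0.085,0,0.15,-0.095,0.106,0])

```text
time_s: 27.65
eef_pos: [0.4631, 0.0758, 0.1514]
ee_rot: [[0.394, 0.009, -0.919], [0.919, 0.005, 0.394], [0.008, -1.0, -0.006]]
ft_force: [0.3, 0.1, 0.3]
width: 0.084
```

```bash
python3 lf.py 3; python3 look.py a15 280,135,340,205 310,130,450,270;python3 go.py .411,.32,.1
```

```text
top [-50.1883   0.4097   0.3216] [-51.0974   0.4095   0.322 ]
  spot 0.89 [0.2831 0.2759 0.022 ]
  spot 0.76 [0.4115 0.3136 0.022 ]
  spot 0.76 [0.3952 0.4536 0.022 ]
  reg 0.82 (array([0.504, 0.226]), np.float64(0.0), np.float32(0.0))
  reg 0.79 (array([0.4099, 0.321 ]), np.float64(24.6875), np.float32(330.0))
side [-51.9348   0.4113   0.3234] [-52.5836   0.4115   0.323 ]
  spot 0.77 [0.2946 0.2931 0.022 ]
  spot 0.69 [0.4153 0.441  0.022 ]
  spot 0.61 [0.4186 0.3136 0.022 ]
  reg 0.88 (array([0.521, 0.19 ]), np.float64(0.0), np.float32(0.0))
  reg 0.79 (array([0.521, 0.19 ]), np.float64(0.0), np.float32(0.0))
t 28.05 pos [0.4643 0.0729 0.1509] w 0.0834 ft [ 0.  -1.3 -0.2] x [0.395 0.919 0.007] yaxis [ 0.009  0.004 -1.   ] q [-0.09  0.17  1.83  0.01  1.14 -1.25]
.411,.32,.1 [0.2055 0.0514 0.1469]
```

View pics/lf3.png

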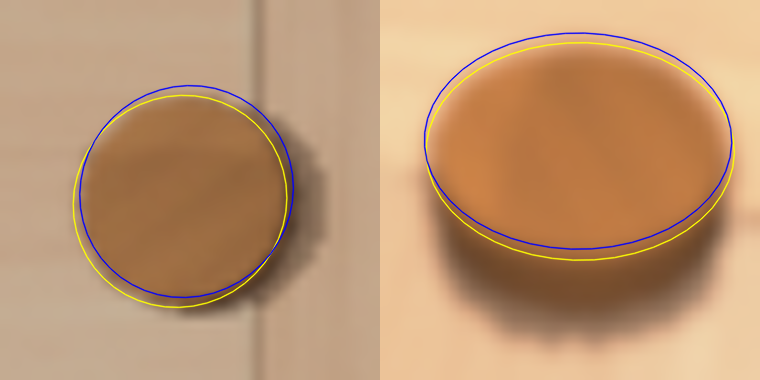

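View pics/a15.png

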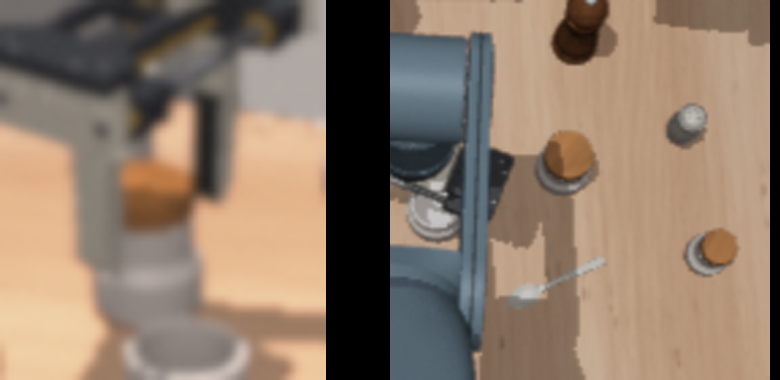

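The large lid looks seated and level. The extra lid fits at (0.4095, 0.322) from the top and (0.4115, 0.323) from the side, so I'll use (0.4105, 0.322).

Call:
arm_command(deltas=[0.02,0,0.015,0,0.05,0,0.036,0,0.085,0,0.061,0,0.12,0,0.086,0,0.155,0,0.111,0,0.185,0,0.132,0,0.207,0,0.148,0,0.207,0.02,0.148,0,0.207,0.045,0.148,0,0.207,0.07,0.148,0], claw=1)

```text
time_s: 29.05
eef_pos: [0.4117, 0.3215, 0.0808]
ee_rot: [[0.396, 0.01, -0.918], [0.918, 0.004, 0.396], [0.008, -1.0, -0.007]]
ft_force: [0.4, -0.4, 0.4]
width: 0.0932
```

```bash
python3 go.py .4105,.322,.004; python3 look.py a16 260,160,380,300 310,130,450,270
```

```text
t 29.05 pos [0.4117 0.3215 0.0808] w 0.0932 ft [ 0.4 -0.4  0.4] x [0.396 0.918 0.008] yaxis [ 0.01   0.004 -1.   ] q [ 0.45  0.34  1.79 -0.    1.   -0.71]
.4105,.322,.004 [-0.0006  0.0768  0.0019]
```

View pics/a16.png

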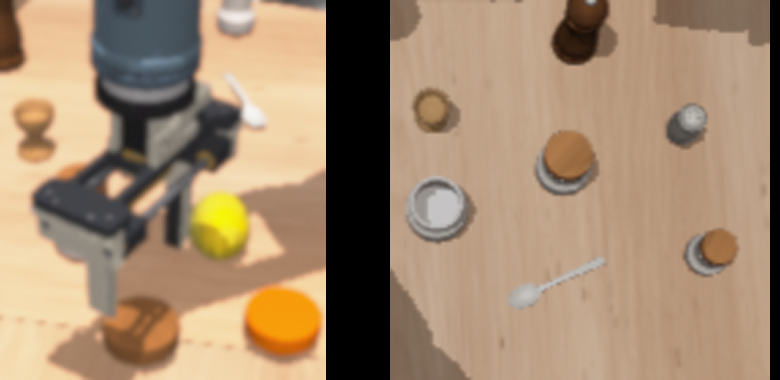

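Call:
arm_command(deltas=[-0.001,0.015,0.002,0,-0.001,0.032,0.002,0,-0.001,0.047,0.002,0,-0.001,0.06,0.002,0,-0.001,0.068,0.002,0,-0.001,0.072,0.002,0,-0.001,0.074,0.002,0,-0.001,0.075,0.002,0,-0.001,0.075,0.002,0])

```text
time_s: 30.05
eef_pos: [0.4075, 0.32, 0.0038]
ee_rot: [[0.397, 0.003, -0.918], [0.918, 0.001, 0.397], [0.003, -1.0, -0.003]]
ft_force: [0.7, -0.1, -0.4]
width: 0.0931
```

```bash
python3 go.py .4105,.322,.004; python3 look.py a17 260,160,380,300 180,140,320,280
```

```text
t 30.05 pos [0.4075 0.32   0.0038] w 0.0931 ft [ 0.7 -0.1 -0.4] x [0.397 0.918 0.003] yaxis [ 0.003  0.001 -1.   ] q [ 0.45  0.45  1.87 -0.    0.82 -0.71]
.4105,.322,.004 [ 0.003  -0.0002 -0.002 ]
```

View pics/a17.png

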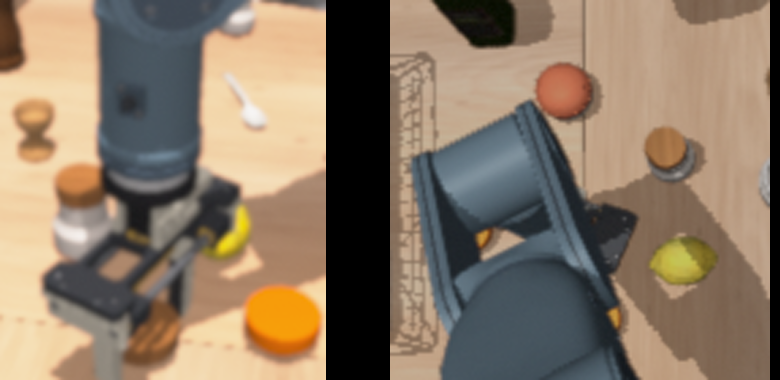

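Call:
arm_command(deltas=[0.002,0,-0.001,0,0.003,0,-0.002,0,0.003,0,-0.002,0])

```text
time_s: 30.45
eef_pos: [0.4108, 0.3223, 0.004]
ee_rot: [[0.397, 0.004, -0.918], [0.918, 0.002, 0.397], [0.003, -1.0, -0.003]]
ft_force: [-0.2, -0.0, 0.9]
width: 0.093
```

```bash
python3 go.py .4105,.322,.004
```

```text
t 30.45 pos [0.4108 0.3223 0.004 ] w 0.093 ft [-0.2 -0.   0.9] x [0.397 0.918 0.003] yaxis [ 0.004  0.002 -1.   ] q [ 0.45  0.45  1.86 -0.    0.83 -0.71]
.4105,.322,.004 [-0.0004  0.      0.0002]
```

Call:
arm_command(deltas=[0,0,0,0,0,0,0,0,0,0,0,0,0,0,0,0,0,0,0,0,0,0,0,0], claw=-1)

```text
time_s: 31.05
eef_pos: [0.4108, 0.3222, 0.004]
ee_rot: [[0.397, 0.004, -0.918], [0.918, 0.002, 0.397], [0.003, -1.0, -0.003]]
ft_force: [0.7, 0.4, -1.5]
width: 0.0649
```

```bash
python3 go.py .4105,.322,.16 .453,.051,.16
```

```text
t 31.05 pos [0.4108 0.3222 0.004 ] w 0.0649 ft [ 0.7  0.4 -1.5] x [0.397 0.918 0.003] yaxis [ 0.004  0.002 -1.   ] q [ 0.45  0.45  1.86 -0.    0.83 -0.71]
.4105,.322,.16 [ 0.0002 -0.156  -0.0003]
.453,.051,.16 [-0.2317 -0.1563 -0.1468]
```

Call:
arm_command(deltas=[0,-0.01,0,0,0,-0.03,0,0,0,-0.055,0,0,0,-0.085,0,0,0,-0.115,0,0,0,-0.14,0,0,-0.02,-0.156,-0.013,0,-0.05,-0.156,-0.032,0,-0.085,-0.156,-0.054,0,-0.12,-0.156,-0.076,0])

```text
time_s: 32.05
eef_pos: [0.4323, 0.1806, 0.1608]
ee_rot: [[0.395, 0.005, -0.918], [0.919, 0.002, 0.395], [0.004, -1.0, -0.004]]
ft_force: [1.1, -1.1, -0.3]
width: 0.0648
```

```bash
python3 go.py .453,.051,.16
```

```text
t 32.05 pos [0.4323 0.1806 0.1608] w 0.0648 ft [ 1.1 -1.1 -0.3] x [0.395 0.919 0.004] yaxis [ 0.005  0.002 -1.   ] q [ 0.16  0.16  1.81  0.    1.16 -1.01]
.453,.051,.16 [-0.1108  0.0007 -0.0702]
```

Call:
arm_command(deltas=[-0.03,0,-0.019,0,-0.06,0,-0.038,0,-0.09,0,-0.057,0,-0.106,0,-0.067,0,-0.111,0.005,-0.07,0,-0.111,0.02,-0.07,0,-0.111,0.04,-0.07,0,-0.111,0.06,-0.07,0,-0.111,0.07,-0.07,0,-0.111,0.07,-0.07,0])

```text
time_s: 33.05
eef_pos: [0.4517, 0.0519, 0.0895]
ee_rot: [[0.395, 0.002, -0.919], [0.919, 0.002, 0.395], [0.003, -1.0, -0.001]]
ft_force: [-0.2, 0.4, -0.5]
width: 0.0653
```

```bash
python3 look.py a18 280,160,350,240 260,130,400,270;python3 go.py .453,.051,.063
```

```text
t 33.15 pos [0.4533 0.0515 0.0911] w 0.0655 ft [ 0.3  0.9 -0.1] x [0.395 0.919 0.004] yaxis [ 0.006  0.002 -1.   ] q [-0.13  0.22  1.93  0.    0.98 -1.3 ]
.453,.051,.063 [-0.0006  0.0281  0.0002]
```

View pics/a18.png

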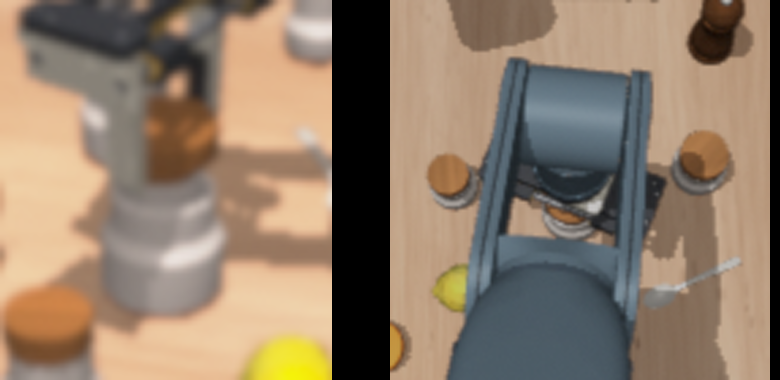

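Lid axis at about column 164 matches the canister centre at about 164. Lowering.

Call:
arm_command(deltas=[-0.0005,0.006,0,0,-0.0005,0.012,0,0,-0.0005,0.016,0,0,-0.0005,0.019,0,0,-0.0005,0.022,0,0,-0.0005,0.025,0,0,-0.0005,0.027,0,0,-0.0005,0.028,0,0,-0.0005,0.028,0,0])

```text
time_s: 34.05
eef_pos: [0.4532, 0.051, 0.0639]
ee_rot: [[0.395, 0.006, -0.919], [0.919, 0.002, 0.395], [0.004, -1.0, -0.005]]
ft_force: [-3.2, -0.3, 8.9]
width: 0.0648
```

```bash
python3 look.py a19 280,160,350,240 260,130,400,270;python3 go.py .453,.051,.063
```

```text
t 34.15 pos [0.4532 0.051  0.0639] w 0.0651 ft [-3.  -0.5  8.3] x [0.395 0.919 0.004] yaxis [ 0.006  0.002 -1.   ] q [-0.14  0.26  1.96  0.    0.91 -1.3 ]
.453,.051,.063 [-0.0001  0.0009  0.0002]
```

View pics/a19.png

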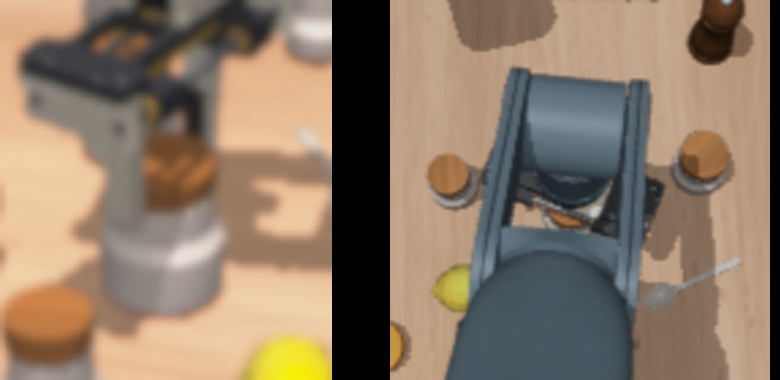

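Call:
arm_command(deltas=[0,0,0,0,0,0,0,0,0,0,0,0,0,0,0,0], claw=0.9)

```text
time_s: 34.55
eef_pos: [0.4532, 0.051, 0.0638]
ee_rot: [[0.395, 0.006, -0.919], [0.919, 0.002, 0.395], [0.004, -1.0, -0.005]]
ft_force: [-0.6, -0.7, -0.3]
width: 0.0875
```

Call:
arm_command(deltas=[0,-0.01,0,0,0,-0.03,0,0,0,-0.055,0,0,0,-0.085,0,0,0,-0.115,0,0,0,-0.135,0,0,0.03,-0.14,0.02,0,0.07,-0.14,0.045,0,0.11,-0.14,0.07,0,0.15,-0.14,0.095,0])

```text
time_s: 35.55
eef_pos: [0.424, 0.2276, 0.2049]
ee_rot: [[0.396, 0.007, -0.918], [0.918, 0.002, 0.396], [0.005, -1.0, -0.006]]
ft_force: [0.2, -0.5, 0.4]
width: 0.0881
```

Call:
arm_command(deltas=[0.03,0,0.015,0,0.07,0,0.035,0,0.11,0,0.06,0,0.15,0,0.09,0,0.18,0,0.12,0,0.2,0,0.15,0,0.22,0,0.18,0,0.22,0,0.18,0])

```text
time_s: 36.35
eef_pos: [0.3428, 0.5041, 0.2052]
ee_rot: [[0.391, 0.006, -0.92], [0.92, 0.003, 0.391], [0.005, -1.0, -0.004]]
ft_force: [0.4, -0.1, -0.3]
width: 0.0883
```

```bash
python3 go.py; cat > fin.py <<'E'
from st import *
P=dict(zip(C,[(.39,-.274),(.489,.195),(.502,-.105),(.453,.051)]))
for n in("top","side"):
    c=env.read_camera(n); im=c["img"].astype(np.float32)
    row=[];row2=[]
    for i,k in enumerate(C):
        h=CAN[k][0]; p0=P[k]; r=D[i][0]/2; z=h+.02; red=im[...,0]-im[...,2]; g=im.mean(2)
        def sc(p):
            f=lambda a,q:samp(c,a,circ(*p,z,q,90))
            return np.mean(np.minimum(abs(f(g,r-.002)-f(g,r+.002))+abs(f(red,r-.002)-f(red,r+.002)),60))
        G=sorted([(-sc((p0[0]+a,p0[1]+b)),p0[0]+a,p0[1]+b) for a in np.arange(-.012,.0121,.001) for b in np.arange(-.012,.0121,.001)])
        print(n,k,np.round(np.mean(G[:5],0)[1:],4),"was",p0)
        u=proj(c,np.array([*p0,h/2+.01])); w=17 if n=="top" else 20; x0,y0=int(u[0])-w,int(u[1])-w
        row.append(cv2.resize(c["img"][y0:y0+2*w,x0:x0+2*w,::-1],(195,195),interpolation=cv2.INTER_CUBIC))
    if n=="top": T=np.hstack(row)
cv2.imwrite("pics/fin.png",np.vstack([T,np.hstack(row)]))
for nm in("salt","cup"):
  for n in("top","side"):
    c=env.read_camera(n); print(nm,n,[np.round(onz(c,q["uv"],0),3) for q in env.spot_point(nm,c)[:1]])
E
python3 fin.py; python3 look.py a20 200,100,400,320 180,120,460,280
```

```text
t 36.35 pos [0.3428 0.5041 0.2052] w 0.0883 ft [ 0.4 -0.1 -0.3] x [0.391 0.92  0.005] yaxis [ 0.006  0.003 -1.   ] q [ 0.79  0.37  1.41 -0.    1.35 -0.38]
top canister_small_rim [ 0.3898 -0.2736] was (0.39, -0.274)
top canister_medium_rim [0.4874 0.1948] was (0.489, 0.195)
top canister_large_rim [ 0.5018 -0.1046] was (0.502, -0.105)
top canister_extra_rim [0.4522 0.0506] was (0.453, 0.051)
side canister_small_rim [ 0.3994 -0.2818] was (0.39, -0.274)
side canister_medium_rim [0.4896 0.1982] was (0.489, 0.195)
side canister_large_rim [ 0.5088 -0.0998] was (0.502, -0.105)
side canister_extra_rim [0.453 0.053] was (0.453, 0.051)
salt top [array([ 0.554, -0.262,  0.   ])]
salt side [array([ 0.546, -0.267,  0.   ])]
cup top []
cup side [array([0.57 , 0.064, 0.   ])]
```

View pics/fin.png

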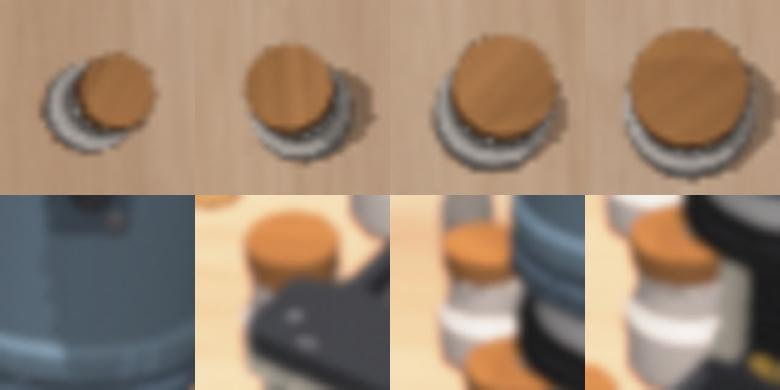

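View pics/a20.png

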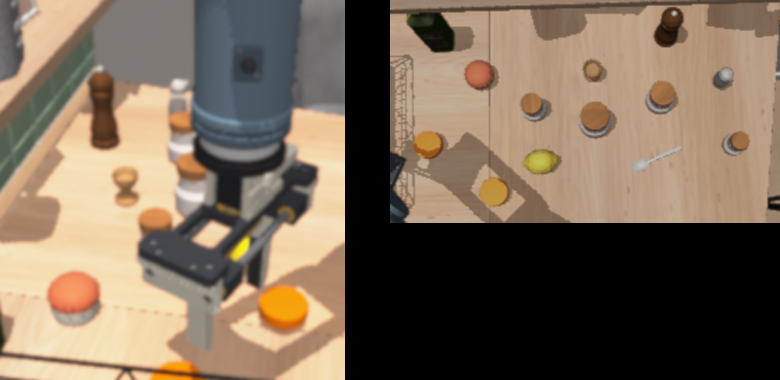

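The top view shows all four lids centred on their canisters. The arm blocks the side view, so I'll move back near the start pose for a clear check.

Call:
arm_command(deltas=[-0.008,-0.002,0.02,0,-0.02,-0.004,0.045,0,-0.032,-0.007,0.075,0,-0.042,-0.009,0.1,0,-0.048,-0.01,0.113,0,-0.048,-0.01,0.113,0])

```text
time_s: 37.55
eef_pos: [0.2211, 0.5012, 0.2147]
ee_rot: [[0.394, 0.007, -0.919], [0.919, 0.002, 0.394], [0.005, -1.0, -0.005]]
ft_force: [0.3, 0.2, 0.6]
width: 0.0883
```

```bash
python3 go.py; python3 fin.py; python3 look.py a21 200,100,400,320 180,120,460,280
```

```text
t 37.55 pos [0.2211 0.5012 0.2147] w 0.0883 ft [0.3 0.2 0.6] x [0.394 0.919 0.005] yaxis [ 0.007  0.002 -1.   ] q [ 0.95  0.25  1.55 -0.    1.33 -0.21]
top canister_small_rim [ 0.3898 -0.2736] was (0.39, -0.274)
top canister_medium_rim [0.4876 0.1948] was (0.489, 0.195)
top canister_large_rim [ 0.5018 -0.1046] was (0.502, -0.105)
top canister_extra_rim [0.4522 0.0506] was (0.453, 0.051)
side canister_small_rim [ 0.3924 -0.2658] was (0.39, -0.274)
side canister_medium_rim [0.4896 0.1982] was (0.489, 0.195)
side canister_large_rim [ 0.5034 -0.1012] was (0.502, -0.105)
side canister_extra_rim [0.4538 0.0546] was (0.453, 0.051)
salt top [array([ 0.557, -0.259,  0.   ])]
salt side [array([ 0.554, -0.272,  0.   ])]
cup top [array([0.563, 0.053, 0.   ])]
cup side [array([0.564, 0.044, 0.   ])]
```

View pics/fin.png

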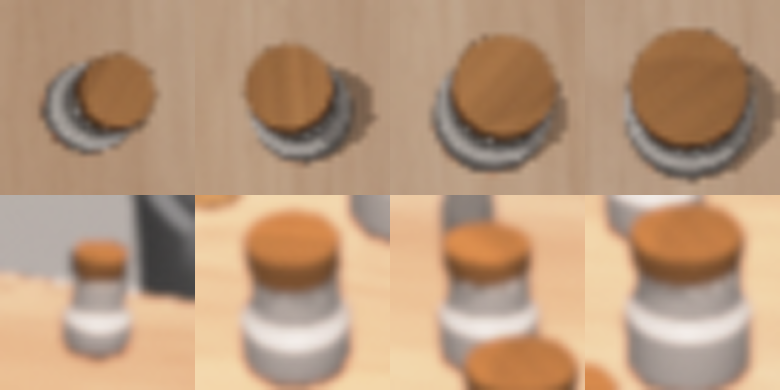

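View pics/a21.png

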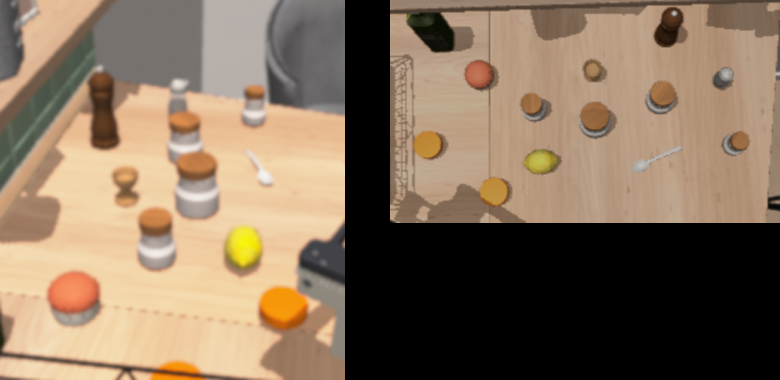

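```bash
python3 -c "
from workcell import env
print(env.close_job())"
```

```text
the job is handed in; nothing more can be done
None
```

All four canisters are closed, each with its own lid, and the job is handed in at about 38 s of robot time. I took the stack apart from the top: small, medium, large, then extra. Each lid was lowered into its canister and pressed down lightly, with 15 N of vertical force at most.

**Seating:** at contact the tool was within 0.3 mm of the height expected for a fully seated lid, for all four. The last pictures show every lid lying level on its rim.

**Canisters:** in the top view the lids lie within about 1.5 mm of where the mouths were measured beforehand, so the canisters did not shift visibly.

**Disagreement:** the side camera placed the lids 3–4 mm further in y than measured beforehand, and 8 mm for the distant small canister. The first two disc fits on the stack already differed between the cameras by 3 mm or more in the same direction. I put it down to calibration and picture resolution, not to a badly seated lid.

**Bystanders:** the salt shaker, egg cup and orange look-alikes show no visible movement in the pictures. The network's points for the shaker and cup scatter by 1–2 cm, so they are no finer check than that.

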